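# Empty the steriliser's catch tray and pack the parts by type

### The arm

A 7-joint arm with a two-finger parallel gripper is mounted at the origin on the work surface. World frame = base frame: x ahead of the robot, y to its left, z up, the work surface at z = 0. Lengths are in m, angles in rad, forces in N, time in s.
With the tool pointing down it reaches from about 0.4 to 0.9 m from the base axis. Payload 5.5 kg.
Tool frame: the origin (TCP) lies at the very end of the fingers, on their centre line; the grasp point (between the pads) lies 19 mm behind it (robot.tcp_to_grasp is the distance from the TCP to the grasp point, in m); z points along the fingers, y is the line along which they close (so a half turn about z gives the same grasp; the last joint's range is limited). The gripper opens to 92 mm and grips with 3 to 60 N. Pads are 19 mm wide; open, the fingers measure 130 mm over their backs; the gripper's body (75 mm by 190 mm) begins 47 mm behind the grasp point.
Start: joints at [1.531, 0.501, -0.427, 1.55, 0.221, 1.138, -0.21], TCP at [0.194, -0.62, 0.227] pointing down, gripper open.
Joint ranges: [-2.88, 2.88], [-0.31, 2.03], [-1.54, 1.56], [0.2, 2.42], [-1.41, 4.55], [0.19, 2.02], [-2.57, 2.57]. Speed limits (rad/s): [2.57, 2.57, 3.14, 3.14, 3.14, 3.14, 3.14].

### API

Orientations are given as a unit quaternion [x, y, z, w].
In Python, from station import robot gives the robot as it stands.
- The arm moves only by the tool play_rows, never from a script. Its argument "rows" is one flat list of numbers, 6 for each row, row after row: the shift along the tool's x, y, z normalised to -1 to 1, where 1 is 200 mm, then the turn, a rotation vector about the tool's x, y, z normalised to -1 to 1, where 1 is 1.5 rad. A call has 1 to 5 rows; each row is the pose to reach, as a shift and turn from the pose commanded when the call began, along the tool's axes at that moment; what a row does not reach only later rows make up. A row lasts 1/8 s, in which the tool goes at most 62.5 mm and 10.7 degrees, less where a joint would pass 70% of its speed; a pose out of reach is approached as far as the arm can. A call with a number of a shift or a turn outside -1 to 1 is refused whole. A call with a gripper value outside its range is refused whole. "gripper" is the opening, from 0 (shut) to 1 (fully open), set as the call begins (left out, the last holds). The fingers move at their own pace and stop on an object; "force" is the grip in N (left out, the last holds). Time passes only in rows, so rows that repeat a pose let the fingers close. It gives the time, the measured TCP pose, the force, the opening and the grip force at its end, in the units of the state.
- robot.get_state(): the state, without advancing time (a new reading comes with each control period).
- robot.snapshot(name): name is "scene" or "top" or "wrist"; returns the picture (400x640x3 uint8, blue, green, red); there is no depth.
- robot.camera_params(name): a dict with "fovy" (degrees; the focal length in pixels is half the picture's height over the tangent of half this angle, whatever the lens; pixels are square), "cx", "cy" (the principal point, pixels), "world_to_cam" (4x4, takes a point from world to camera coordinates); the wrist camera has in their place "T_tool_cam" (4x4, takes a point from camera to tool coordinates, whose origin is the TCP and whose axes are the flange's). Camera axes: x right, y up, looking along -z (the intrinsics and any distortion apply to the point x, -y, -z); pixel columns grow to the right and rows downward; lengths in m; the calibration is good to about 2 mm. A picture is of the moment at which its call begins: read the wrist's pose just before it. camera_params takes no time and is no camera call.
- robot.close_job(): hands the job in; it is judged then, once.
The state is a dict: "clock": time; "joint_positions": joint angles; "joint_velocities": joint speeds; "joint_torque": joint torques, N m; "tool_pos": TCP position; "tool_rot": TCP orientation; "contact_force": force on the tool from outside, world axes, zero at the start; "torque": the same for the moment, N m; "opening": finger opening in m; "grip_force": force on a finger pad.
Only numpy, scipy, OpenCV 4.12 (cv2) and the standard library are available. Lean on these libraries where they do the work, as an engineer would, in place of code of your own. Each camera call takes 0.05 s, during which the arm holds its last target. There are 200 camera calls.

### The job

Stop the steriliser by pushing its run lever right over, away from the robot; then empty its catch tray: the square sample pots go into the divided carton, one to a cell, the rubber bungs into the steel pan and the cork stoppers into the wooden box, all down inside and below the rims. When everything is sorted, start the machine again by pulling the lever right back. Never touch a part while the machine is running (stop it again first if you must), and leave the other things on the counter where they are.

Things in the scene. Friction and masses are not known exactly. Their poses are not given: they have to be found in the camera images.
- steriliser: Countertop steriliser, fixed. Origin: on the counter under the centre of its square steel catch tray (310 mm outside, sides along x and y, floor top at 6 mm, walls 6 mm thick, tops at 20 mm). On its +y side a chute slopes up from 17 to 63 mm height to a white housing (340 x 260 x 240 mm high, nearest face 260 mm from the origin); on its -y side, 200 mm from the origin, the lever block.
- lever (a joint): Run lever of the machine, a black toggle on a grey block. 0 rad = leaning towards the machine's -x (towards the robot): machine running. 1.0 rad = leaning over to the machine's +x: stopped. It swings in the machine's x-z plane, needs a few newtons at most at the tip and stays where it is left.
- lever_tip (a point): Tip of the run lever, a rod 80 mm long; the tip travels about 77 mm between its two end positions.
- carton: Open cardboard carton, fixed, 166 x 166 x 45 mm high, walls 4 mm, a cross divider as high as the walls making four cells of 77 mm. Two short flaps fold out from its -x and -y walls. Origin: centre of its underside; x, y along its walls.
- pan: Open rectangular stainless steel pan with a small wire handle at each end, fixed, 130 (x) x 150 (y) x 45 mm high, walls and floor 4 mm. Origin: centre of its underside.
- crate: Open pale wooden box, fixed, 130 (x) x 150 (y) x 45 mm high, walls and floor 4 mm. Origin: centre of its underside.
- cell0 (a point): Centre of the floor (4 mm above the counter) of one cell of the carton.
- cell1 (a point): Centre of the floor (4 mm above the counter) of one cell of the carton.
- cell2 (a point): Centre of the floor (4 mm above the counter) of one cell of the carton.
- cell3 (a point): Centre of the floor (4 mm above the counter) of one cell of the carton.
- pot0: Square white plastic sample pot with a white lid: 42 x 42 mm, 46 mm high, about 60 g. Origin at its middle, z up when it stands, x and y normal to its side faces. Absent in some runs.
- pot1: Square white plastic sample pot with a white lid: 42 x 42 mm, 46 mm high, about 60 g. Origin at its middle, z up when it stands, x and y normal to its side faces. Absent in some runs.
- pot2: Square white plastic sample pot with a white lid: 42 x 42 mm, 46 mm high, about 60 g. Origin at its middle, z up when it stands, x and y normal to its side faces. Absent in some runs.
- bung0: Black rubber bung, a short solid taper 32 mm high, 38 mm wide at its foot and 30 mm at its top, about 40 g; starts on its wide end. Origin at its middle, z along its axis. Absent in some runs.
- bung1: Black rubber bung, a short solid taper 32 mm high, 38 mm wide at its foot and 30 mm at its top, about 40 g; starts on its wide end. Origin at its middle, z along its axis. Absent in some runs.
- bung2: Black rubber bung, a short solid taper 32 mm high, 38 mm wide at its foot and 30 mm at its top, about 40 g; starts on its wide end. Origin at its middle, z along its axis. Absent in some runs.
- stopper0: Bar-top bottle stopper, 38 mm long: dark wooden round head 34 mm wide and 13 mm thick with a cork shank 20 mm wide and 25 mm long; about 25 g; starts standing on its head, shank up. Origin on its axis at mid-length, z from head to shank. Absent in some runs.
- stopper1: Bar-top bottle stopper, 38 mm long: dark wooden round head 34 mm wide and 13 mm thick with a cork shank 20 mm wide and 25 mm long; about 25 g; starts standing on its head, shank up. Origin on its axis at mid-length, z from head to shank. Absent in some runs.
- stopper2: Bar-top bottle stopper, 38 mm long: dark wooden round head 34 mm wide and 13 mm thick with a cork shank 20 mm wide and 25 mm long; about 25 g; starts standing on its head, shank up. Origin on its axis at mid-length, z from head to shank. Absent in some runs.
- dropper: Bystander: small amber bottle 32 mm wide, 75 mm high. Origin under its centre.
- tape: Bystander: paper tape roll lying flat, 76 mm wide, 22 mm high. Origin under its centre.
- spoon: Bystander: metal spoon 170 mm long lying flat.
- yeast: Bystander: amber jar 60 mm wide, 75 mm high. Origin under its centre.
- labels: Bystander: stack of paper labels 90 x 60 x 18 mm. Origin under its centre.
Things that resemble listed ones, but are neither listed nor needed, are in the scene too. Leave any purple or red look-alike of the pot1 alone.

How it is judged:
On the way, in this order (a step that is already met when the one before it is completed fails the run):
1. the run lever is right over (stopped) (value of joint lever above 0.8 rad), for 0.2 s.
2. every part is in its own container ((horizontal distance between pot0 and cell0 below 0.03 m or horizontal distance between pot0 and cell1 below 0.03 m or horizontal distance between pot0 and cell2 below 0.03 m or horizontal distance between pot0 and cell3 below 0.03 m) and z of pot0 in the frame of carton between 0 and 0.045 m and (horizontal distance between pot1 and cell0 below 0.03 m or horizontal distance between pot1 and cell1 below 0.03 m or horizontal distance between pot1 and cell2 below 0.03 m or horizontal distance between pot1 and cell3 below 0.03 m) and z of pot1 in the frame of carton between 0 and 0.045 m and (horizontal distance between pot2 and cell0 below 0.03 m or horizontal distance between pot2 and cell1 below 0.03 m or horizontal distance between pot2 and cell2 below 0.03 m or horizontal distance between pot2 and cell3 below 0.03 m) and z of pot2 in the frame of carton between 0 and 0.045 m and x of bung0 in the frame of pan between -0.061 and 0.061 m and y of bung0 in the frame of pan between -0.071 and 0.071 m and z of bung0 in the frame of pan between 0 and 0.045 m and x of bung1 in the frame of pan between -0.061 and 0.061 m and y of bung1 in the frame of pan between -0.071 and 0.071 m and z of bung1 in the frame of pan between 0 and 0.045 m and x of bung2 in the frame of pan between -0.061 and 0.061 m and y of bung2 in the frame of pan between -0.071 and 0.071 m and z of bung2 in the frame of pan between 0 and 0.045 m and x of stopper0 in the frame of crate between -0.061 and 0.061 m and y of stopper0 in the frame of crate between -0.071 and 0.071 m and z of stopper0 in the frame of crate between 0 and 0.045 m and x of stopper1 in the frame of crate between -0.061 and 0.061 m and y of stopper1 in the frame of crate between -0.071 and 0.071 m and z of stopper1 in the frame of crate between 0 and 0.045 m and x of stopper2 in the frame of crate between -0.061 and 0.061 m and y of stopper2 in the frame of crate between -0.071 and 0.071 m and z of stopper2 in the frame of crate between 0 and 0.045 m and linear speed of each of pot0, pot1, pot2, bung0, bung1, bung2, stopper0, stopper1, stopper2 below 0.03 m/s), for 0.2 s.
3. the run lever is right back (running) (value of joint lever below 0.15 rad), for 0.2 s.
At the end, for the whole second after the job is handed in: Every pot lies in a cell of the carton (middle within 30 mm of the cell's centre), every bung in the pan and every stopper in the wooden box, their middles inside the walls and below the rims (45 mm), at rest; the lever is back below 0.15 rad (all of step 2 and value of joint lever below 0.15 rad); the robot touches nothing.
It fails at once if a part is touched by the fingers while the lever is in the running half of its swing (below 0.5 rad) (value of joint lever below 0.5 rad and (contact force between the fingers and pot0 above 1 N or contact force between the fingers and pot1 above 1 N or contact force between the fingers and pot2 above 1 N or contact force between the fingers and bung0 above 1 N or contact force between the fingers and bung1 above 1 N or contact force between the fingers and bung2 above 1 N or contact force between the fingers and stopper0 above 1 N or contact force between the fingers and stopper1 above 1 N or contact force between the fingers and stopper2 above 1 N)).
It fails at once if a bystander is moved more than 40 mm (distance of any of dropper, tape, spoon, yeast, labels from where it was at the start of the episode above 0.04 m).
Of pot0, pot1, pot2, bung0, bung1, bung2, stopper0, stopper1, stopper2 only 5 to 7 are there at a start; the rules pass over those that are not, and their reading is None.
At some moment in a run one of pot0, pot1, pot2, bung0, bung1, bung2, stopper0, stopper1, stopper2 may be knocked a few centimetres aside while the robot is not near it.
Once in a run the grip may slacken for a moment while it holds something.
It also fails if it takes over 210 s, if anything falls off the work surface, if the arm or the gripper's body presses on something with over 40 N, if the wrist force passes 120 N, or if a joint passes its speed limit or range.

## Working session

There is one attempt and no reset: what is moved stays moved. The work goes in short steps, Python scripts to look and compute and a tool call to move; the robot and the scene stay as the last step left them, time stands still between calls to the robot, and variables do not carry over. Pictures are saved under pics/ and viewed, at most 14 in all, crops included, and the job is handed in when it is done.

Besides the shell and the picture viewer there is one more tool, called after "Emit:" by a JSON object that holds its "name" and its "arguments", one argument or row to a line. play_rows: Moves the arm, as the interface text tells. Its arguments: {"type":"object","properties":{"rows":{"type":"array","items":{"type":"number"}},"gripper":{"type":"number"},"force":{"type":"number"}},"required":["rows"]}

```bash
ls; mkdir -p pics
python3 - <<'E'
from station import robot
import cv2,json
s=robot.get_state();print({k:s[k] for k in('clock','tool_pos','tool_rot','opening')})
for n in("scene","top","wrist"):
    p=robot.camera_params(n);print(n,p)
    cv2.imwrite(f"pics/{n}0.png",robot.snapshot(n))
E
```

```text
pics
{'clock': 0.0, 'tool_pos': array([ 0.19355231, -0.61978683,  0.22568197]), 'tool_rot': array([ 9.88556946e-01,  1.50845055e-01, -1.25724645e-04, -9.58590303e-04]), 'opening': 0.09184778451521593}
scene {'fovy': 46.11627858224663, 'cx': 321.180653049995, 'cy': 196.95910901714623, 'world_to_cam': array([[-0.14783429,  0.98892655, -0.01301198,  0.16365361],
       [-0.63531969, -0.08487427,  0.76757101,  0.24426378],
       [ 0.75796696,  0.12174008,  0.64083183, -1.91115772],
       [ 0.        ,  0.        ,  0.        ,  1.        ]])}
top {'fovy': 44.154530136843725, 'cx': 317.6182541728663, 'cy': 199.73118961259286, 'world_to_cam': array([[ 0.01685308, -0.99984417,  0.00525366, -0.07729359],
       [ 0.99508958,  0.01728503,  0.09745748, -0.52553857],
       [-0.0975331 ,  0.0035854 ,  0.99522582, -1.40792993],
       [ 0.        ,  0.        ,  0.        ,  1.        ]])}
wrist {'fovy': 58.92701792109758, 'cx': 321.24203800531996, 'cy': 200.54863961662372, 'T_tool_cam': array([[-5.46360261e-04,  9.65813203e-01,  2.59238421e-01,
         6.98733503e-02],
       [ 9.99999683e-01,  6.77857481e-04, -4.17853248e-04,
         3.28023219e-04],
       [-5.79294887e-04,  2.59238111e-01, -9.65813267e-01,
        -1.58812449e-01],
       [ 0.00000000e+00,  0.00000000e+00,  0.00000000e+00,
         1.00000000e+00]])}
```

View pics/scene0.png

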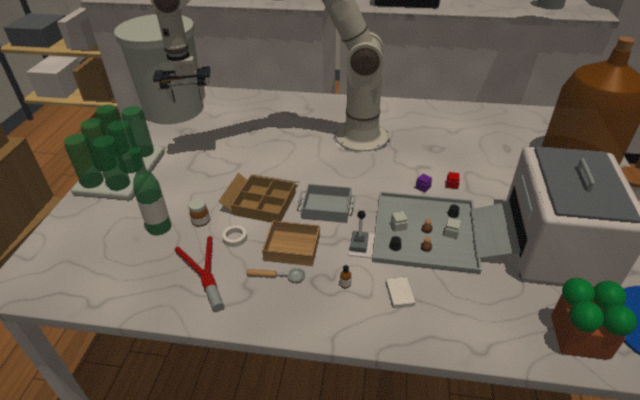

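View pics/top0.png

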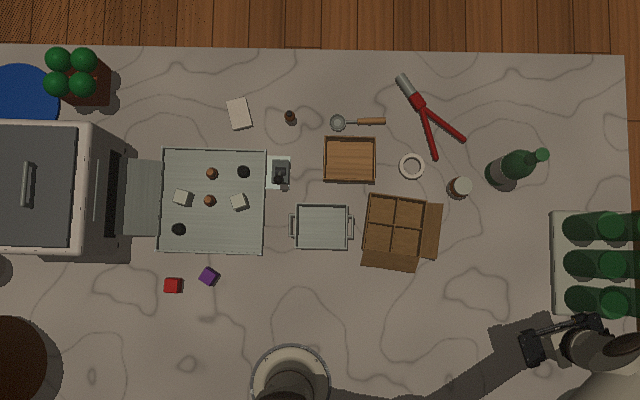

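The top view shows the tray with white pots at (182,197) and (239,201), bungs at (243,172) and (178,229), and stoppers at (212,173) and (209,201). Look-alikes are the red cube (172,285), the purple cube (209,277) and the labels (238,113), all outside the tray. The lever is at (281,174), the pan at (322,227), the wooden box at (349,160) and the carton at (393,226). I'll segment and triangulate next.

```bash
cat > h.py <<'E'
from station import robot
import numpy as np, cv2
from scipy.spatial.transform import Rotation as R
def K(p):
    f=200/np.tan(np.radians(p['fovy'])/2); return f,p['cx'],p['cy']
def cam(n,s=None):
    p=robot.camera_params(n)
    if n=='wrist':
        s=s or robot.get_state(); T=np.eye(4);T[:3,:3]=R.from_quat(s['tool_rot']).as_matrix();T[:3,3]=s['tool_pos']
        W=T@p['T_tool_cam']
    else: W=np.linalg.inv(p['world_to_cam'])
    return K(p),W
def ray(c,uv):
    (f,cx,cy),W=c; d=np.array([(uv[0]-cx)/f,-(uv[1]-cy)/f,-1.]); return W[:3,3],W[:3,:3]@d
def onz(c,uv,z):
    o,d=ray(c,uv); return o+d*(z-o[2])/d[2]
def proj(c,P):
    (f,cx,cy),W=c; q=np.linalg.inv(W)@np.r_[P,1]; return np.array([cx+f*q[0]/-q[2],cy+f*q[1]/q[2]])
def tri(c1,a,c2,b):
    o1,d1=ray(c1,a);o2,d2=ray(c2,b);d1=d1/np.linalg.norm(d1);d2=d2/np.linalg.norm(d2)
    A=np.stack([d1,-d2],1);t=np.linalg.lstsq(A,o2-o1,rcond=None)[0]
    p,q=o1+t[0]*d1,o2+t[1]*d2; return (p+q)/2,np.linalg.norm(p-q)
def blobs(m,lo=20,hi=5000):
    n,l,st,ce=cv2.connectedComponentsWithStats(m.astype(np.uint8)); return [(ce[i].round(1),st[i].tolist(),l==i) for i in range(1,n) if lo<st[i][4]<hi]
def hsv(im): return cv2.cvtColor(im,cv2.COLOR_BGR2HSV)
E
python3 - <<'E'
from h import *
t=cam('top');s=cam('scene')
T=cv2.imread('pics/top0.png');S=cv2.imread('pics/scene0.png')
print('tray', [onz(t,u,.02).round(3) for u in [(162,149),(267,151),(265,254),(159,254)]])
print('crate',[onz(t,u,.045).round(3) for u in [(324,137),(376,137),(375,184),(323,183)]])
print('pan',[onz(t,u,.045).round(3) for u in [(297,205),(348,205),(349,249),(296,249)]])
print('carton',[onz(t,u,.045).round(3) for u in [(370,194),(427,200),(420,257),(363,251)]])
def show(I,r,n):
    x,y,w,h=r; cv2.imwrite(f'pics/{n}.png',cv2.resize(I[y:y+h,x:x+w],None,fx=4,fy=4,interpolation=cv2.INTER_CUBIC))
show(T,(150,140,150,125),'ct');show(S,(340,185,150,90),'cs')
for n,I,(x,y,w,h) in(('top',T,(164,153,98,98)),('scene',S,(378,198,98,68))):
    H=hsv(I)
    M=np.zeros(I.shape[:2],bool);M[y:y+h,x:x+w]=1
    v=H[...,2];
    for k,m in(('dark',(v<45)),('brown',(H[...,1]>110)&(H[...,0]<25)&(v>50)),('white',v>200)):
        print(n,k,[(b[0],b[1]) for b in blobs(m&M,15)])
E
```

```text
tray [array([0.669, 0.392, 0.02 ]), array([0.669, 0.083, 0.02 ]), array([0.367, 0.081, 0.02 ]), array([0.362, 0.386, 0.02 ])]
crate [array([ 0.708, -0.084,  0.045]), array([ 0.711, -0.235,  0.045]), array([ 0.573, -0.233,  0.045]), array([ 0.574, -0.083,  0.045])]
pan [array([ 0.509, -0.009,  0.045]), array([ 0.511, -0.156,  0.045]), array([ 0.386, -0.16 ,  0.045]), array([ 0.383, -0.009,  0.045])]
carton [array([ 0.544, -0.218,  0.045]), array([ 0.53 , -0.382,  0.045]), array([ 0.367, -0.362,  0.045]), array([ 0.381, -0.2  ,  0.045])]
top dark [(array([243.4, 171.6]), [238, 166, 12, 12, 122]), (array([214.5, 175.4]), [210, 170, 9, 10, 32]), (array([212.5, 202.8]), [209, 198, 8, 9, 30]), (array([178.7, 228.9]), [172, 223, 14, 12, 130])]
top brown [(array([210.7, 172.3]), [206, 168, 11, 10, 65]), (array([208.1, 199.4]), [204, 195, 11, 11, 68])]
top white []
scene dark [(array([453.2, 211. ]), [448, 205, 11, 12, 95]), (array([395. , 243.4]), [390, 237, 11, 13, 113])]
scene brown [(array([427.2, 225.8]), [423, 220, 9, 12, 78]), (array([426.5, 244.1]), [422, 238, 9, 13, 82])]
scene white []
```

View pics/ct.png

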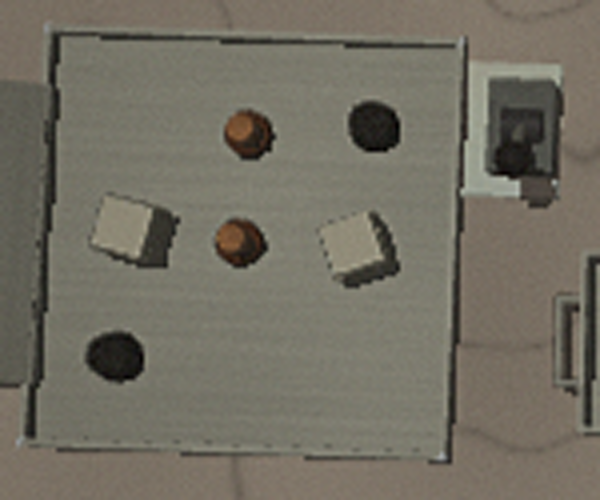

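View pics/cs.png

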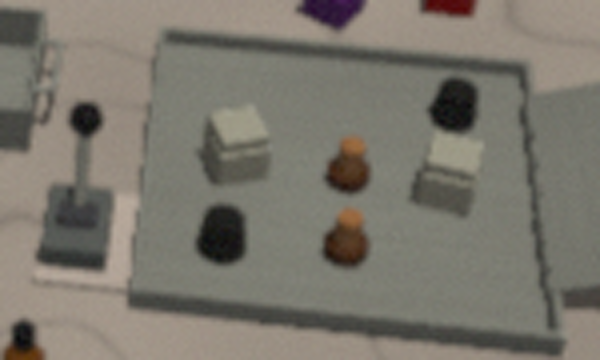

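The crops confirm the tray holds two white pots, two bungs and two stoppers standing shank up. The lever ball is at top (279,179) and scene (362,214), leaning towards the robot. Next I triangulate.

Run:
```python
from h import *
t=cam('top');s=cam('scene')
tc=lambda x,y:(150+x/4,140+y/4)
sc=lambda x,y:(340+x/4,185+y/4)
for n,a,b in [('lever',tc(515,155),sc(87,118)),('shankA',tc(243,130),sc(350,216)),('shankB',tc(235,237),sc(352,147)),
 ('bungR top',tc(374,125),sc(222,215)),('bungL top',tc(117,353),sc(456,87)),
 ('potL',tc(123,226),sc(453,155)),('potR',tc(350,244),sc(238,128))]:
    p,e=tri(t,a,s,b);print(n,p.round(4),round(e,4))
print('lever block',[onz(t,tc(*u),.03).round(3) for u in [(488,80),(560,80),(488,178),(560,190)]])
for n,q in(('potL',[(109,193),(158,206),(138,262),(91,230)]),('potR',[(319,241),(370,212),(386,262),(338,277)])):
    print(n,[onz(t,tc(*u),.052).round(3)[:2] for u in q])
print(onz(t,tc(515,155),.1))
```

```text
lever [0.5765 0.0429 0.0951] 0.004
shankA [0.599  0.2435 0.0409] 0.0033
shankB [0.5213 0.2468 0.0399] 0.0038
bungR top [0.6051 0.1497 0.0355] 0.0029
bungL top [0.4366 0.33   0.0379] 0.0069
potL [0.5272 0.3238 0.0468] 0.0001
potR [0.5172 0.1607 0.046 ] 0.0009
lever block [array([0.641, 0.067, 0.03 ]), array([0.642, 0.014, 0.03 ]), array([0.569, 0.065, 0.03 ]), array([0.561, 0.013, 0.03 ])]
potL [array([0.55 , 0.333]), array([0.541, 0.298]), array([0.501, 0.31 ]), array([0.523, 0.345])]
potR [array([0.518, 0.182]), array([0.54 , 0.147]), array([0.504, 0.134]), array([0.493, 0.168])]
[0.57597722 0.0404956  0.1       ]
```

```bash
cat >> h.py <<'E'
def yawquat(y): return R.from_euler('z',y)*R.from_quat([1,0,0,0])   # tool down, tool x at world yaw y
def rel(targets,start=None):
    """targets: (x,y,z,yaw); start same. prints normalised rows of one call, from start (or the measured pose)"""
    if start is None:
        s=robot.get_state(); p0=s['tool_pos']; r0=R.from_quat(s['tool_rot'])
    else: p0=np.array(start[:3]); r0=yawquat(start[3])
    for x,y,z,w in targets:
        d=r0.inv().apply(np.array([x,y,z])-p0)/.2; a=(r0.inv()*yawquat(w)).as_rotvec()/1.5
        print(np.r_[d,a].round(3).tolist(), 'mm/row>=',round(np.linalg.norm(d)*200/62.5,1))
def st():
    s=robot.get_state();m=R.from_quat(s['tool_rot']).as_matrix();print('t',round(s['clock'],2),'tcp',s['tool_pos'].round(4),'yaw',round(np.arctan2(m[1,0],m[0,0]),3),'tilt',round(m[2,2],4),'q',np.round(s['joint_positions'],2),'open',round(s['opening'],4),'F',s['contact_force'].round(1),'gf',s['grip_force'])
E
python3 - <<'E'
from h import *
st()
rel([(.30,-.40,.227,.0)]); rel([(.42,-.18,.2,0)],(.30,-.40,.227,0)); rel([(.53,.02,.2,0),(.53,.04,.08,0)],(.42,-.18,.2,0))
E
```

```text
t 0.15 tcp [ 0.1936 -0.6199  0.2259] yaw 0.303 tilt -1.0 q [ 1.53  0.5  -0.43  1.55  0.22  1.14 -0.21] open 0.092 F [-0.6 -0.  -0.3] gf 0.0
[0.836, -0.891, -0.004, -0.001, 0.0, 0.202] mm/row>= 3.9
[0.6, -1.1, 0.135, 0.0, 0.0, 0.0] mm/row>= 4.0
[0.55, -1.0, 0.0, 0.0, 0.0, 0.0] mm/row>= 3.7
[0.55, -1.1, 0.6, 0.0, 0.0, 0.0] mm/row>= 4.4
```

Emit:
{"name": "play_rows", "arguments": {
  "rows": [0.84,-0.89,0,0,0,0.1,0.84,-0.89,0,0,0,0.2,0.84,-0.89,0,0,0,0.2,0.84,-0.89,0,0,0,0.2,0.84,-0.89,0,0,0,0.2],
  "gripper": 0
}}

```text
clock: 0.78
tool_pos: [0.3038, -0.3957, 0.2269]
tool_rot: [1.0, 0.006, 0.0, -0.0]
contact_force: [-0.9, -0.8, -0.8]
opening: 0.0466
grip_force: 0.0
```

Emit:
{"name": "play_rows", "arguments": {
  "rows": [0.58,-1,0.13,0,0,0,0.58,-1,0.13,0,0,0,0.58,-1,0.13,0,0,0,0.58,-1,0.13,0,0,0,0.58,-1,0.13,0,0,0]
}}

```text
clock: 1.4
tool_pos: [0.4181, -0.1972, 0.2006]
tool_rot: [1.0, 0.005, 0.0, -0.001]
contact_force: [0.4, -0.6, 0.6]
opening: 0.0009
grip_force: 0.0
```

Run:
```python
from h import *
st(); rel([(.53,.0,.2,0),(.53,.041,.2,0),(.53,.041,.08,0)])
```

```text
t 1.4 tcp [ 0.4181 -0.1972  0.2006] yaw 0.009 tilt -1.0 q [ 0.96  0.22 -0.64  2.03  0.16  0.95 -1.33] open 0.0009 F [ 0.4 -0.6  0.6] gf 0.0
[0.568, -0.981, 0.005, -0.001, -0.0, 0.006] mm/row>= 3.6
[0.57, -1.186, 0.005, -0.001, -0.0, 0.006] mm/row>= 4.2
[0.57, -1.185, 0.605, -0.001, -0.0, 0.006] mm/row>= 4.6
```

Emit:
{"name": "play_rows", "arguments": {
  "rows": [0.56,-1,0,0,0,0,0.56,-1,0,0,0,0,0.56,-1,0,0,0,0,0.56,-1,0,0,0,0,0.56,-1,0,0,0,0]
}}

```text
clock: 2.02
tool_pos: [0.5294, 0.0024, 0.2008]
tool_rot: [1.0, 0.003, 0.0, -0.001]
contact_force: [-0.5, -0.1, -0.8]
opening: 0.0003
grip_force: 0.0
```

Emit:
{"name": "play_rows", "arguments": {
  "rows": [0,-0.19,0,0,0,0,0,-0.19,0.3,0,0,0,0,-0.19,0.6,0,0,0,0,-0.19,0.6,0,0,0,0,-0.19,0.6,0,0,0]
}}

```text
clock: 2.65
tool_pos: [0.5291, 0.037, 0.0822]
tool_rot: [1.0, 0.0, 0.001, 0.0]
contact_force: [-0.8, -0.5, 1.1]
opening: 0.0004
grip_force: 0.0
```

Emit:
{"name": "play_rows", "arguments": {
  "rows": [0.1,0,0,0,0,0,0.2,0,0,0,0,0,0.3,0,0,0,0,0,0.4,0,0,0,0,0,0.4,0,0,0,0,0]
}}

```text
clock: 3.28
tool_pos: [0.6112, 0.0377, 0.0842]
tool_rot: [1.0, 0.0, 0.003, -0.0]
contact_force: [0.1, -0.2, -0.5]
opening: 0.0008
grip_force: 0.0
```

Run:
```python
from h import *
st()
t=cam('top');s=cam('scene')
a=robot.snapshot('scene');print(proj(s,(.6,.04,.09)))
cv2.imwrite('pics/lev1.png',cv2.resize(a[170:270,320:440],None,fx=4,fy=4))
```

```text
t 3.27 tcp [0.6112 0.0377 0.0842] yaw 0.001 tilt -1.0 q [ 0.35  0.65 -0.61  1.76  0.47  0.88 -2.04] open 0.0008 F [ 0.1 -0.2 -0.5] gf 0.0
[359.38587227 220.97380143]
```

Emit:
{"name": "play_rows", "arguments": {
  "rows": [0.05,0,0,0,0,0,0.1,0,0,0,0,0,0.15,0,0,0,0,0,0.16,0,0,0,0,0,0.16,0,0,0,0,0]
}}

```text
clock: 3.95
tool_pos: [0.6267, 0.0397, 0.0785]
tool_rot: [1.0, 0.003, -0.013, 0.002]
contact_force: [-33.5, -0.0, 20.7]
opening: 0.0005
grip_force: 17.6
```

Run:
```python
from h import *
st()
a=robot.snapshot('scene')
cv2.imwrite('pics/lev1.png',cv2.resize(a[170:270,320:440],None,fx=4,fy=4))
```

```text
t 3.95 tcp [0.6267 0.0397 0.0785] yaw 0.006 tilt -0.9996 q [ 0.32  0.7  -0.61  1.69  0.47  0.94 -2.03] open 0.0005 F [-33.5  -0.   20.7] gf 17.554292497225106
```

View pics/lev1.png

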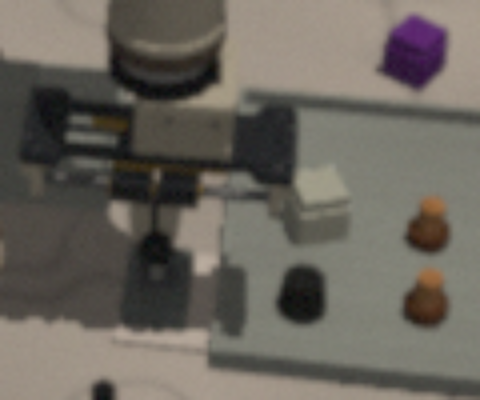

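The picture shows the lever ball pushed over beyond the block centre at crop (155,248), and the 33 N reaction says it is at its stop. I back off, rise and look down over the tray.

Emit:
{"name": "play_rows", "arguments": {
  "rows": [-0.15,0,0,0,0,0,-0.15,0,-0.3,0,0,0.12,-0.3,-0.2,-0.6,0,0,0.24,-0.45,-0.5,-0.9,0,0,0.36,-0.6,-0.8,-1,0,0,0.48]
}}

```text
clock: 4.62
tool_pos: [0.5535, 0.1289, 0.2331]
tool_rot: [0.957, -0.288, -0.006, 0.01]
contact_force: [0.3, -0.9, -2.8]
opening: 0.0002
grip_force: 0.0
```

Emit:
{"name": "play_rows", "arguments": {
  "rows": [0,0,0,0,0,0.12,0,0,0,0,0,0.24,0,0,0,0,0,0.36,0,0,0,0,0,0.48,0,0,0,0,0,0.57],
  "gripper": 0.7
}}

```text
clock: 5.25
tool_pos: [0.55, 0.1215, 0.2235]
tool_rot: [0.839, -0.543, -0.019, 0.025]
contact_force: [-0.9, -1.4, -2.6]
opening: 0.0459
grip_force: 0.0
```

Run:
```python
from h import *
st()
t=cam('top');s=cam('scene');w=cam('wrist')
for n in ('scene','wrist'): cv2.imwrite(f'pics/{n}1.png',robot.snapshot(n))
st()
for n,p in [('lever',(.653,.04,.095)),('bungR',(.605,.15,.038)),('bungL',(.4366,.33,.038)),('sA',(.599,.2435,.044)),('sB',(.521,.247,.044)),('potL',(.527,.322,.052)),('potR',(.515,.158,.052))]: print(n,proj(s,p).round(),proj(w,p).round())
```

```text
t 5.25 tcp [0.55   0.1215 0.2235] yaw -1.15 tilt -0.998 q [-1.02  0.54  1.03  1.76 -0.48  1.19 -2.56] open 0.0459 F [-0.9 -1.4 -2.6] gf 0.0
t 5.35 tcp [0.5514 0.1213 0.2239] yaw -1.147 tilt -0.998 q [-1.02  0.55  1.03  1.76 -0.47  1.19 -2.56] open 0.0536 F [-0.2 -0.8 -0.5] gf 0.0
lever [358. 232.] [228.  40.]
bungR [395. 238.] [247. 183.]
bungL [453. 207.] [327. 377.]
sA [427. 238.] [218. 268.]
sB [428. 221.] [288. 296.]
potL [453. 222.] [255. 356.]
potR [399. 215.] [328. 228.]
```

View pics/wrist1.png

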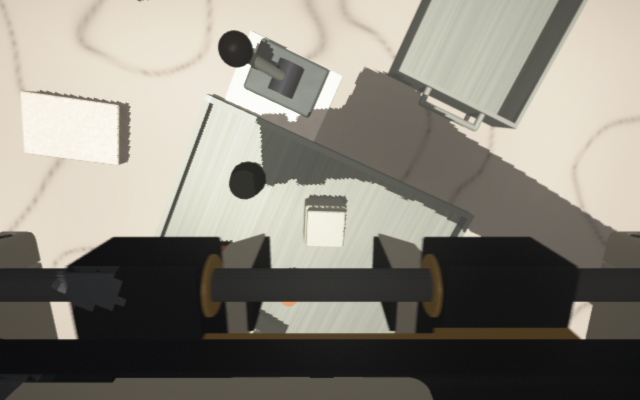

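The wrist view (tilted, q7 at its limit) shows the lever over at (235,48), bung R at (247,180) and a pot at (326,225). This yaw direction runs out of wrist range, so I'll turn the other way.

Emit:
{"name": "play_rows", "arguments": {
  "rows": [0,0,-0.1,0,0,-0.12,0,0,-0.2,0,0,-0.24,0,0,-0.3,0,0,-0.36,0,0,-0.35,0,0,-0.48,0,0,-0.35,0,0,-0.6]
}}

```text
clock: 5.98
tool_pos: [0.5551, 0.1232, 0.2939]
tool_rot: [0.993, -0.118, -0.028, 0.014]
contact_force: [0.3, 0.1, -0.0]
opening: 0.0638
grip_force: 0.0
```

Emit:
{"name": "play_rows", "arguments": {
  "rows": [0,0,0,0,0,-0.12,0,0,0,0,0,-0.24,0,0,0,0,0,-0.36,0,0,0,0,0,-0.48,0,0,0,0,0,-0.6]
}}

```text
clock: 6.6
tool_pos: [0.5545, 0.1232, 0.2933]
tool_rot: [0.945, 0.326, -0.031, 0.001]
contact_force: [-1.3, -0.5, 0.2]
opening: 0.0647
grip_force: 0.0
```

Run:
```python
from h import *
st()
rel([(.5,.09,.32,1.571)])
```

```text
t 6.6 tcp [0.5545 0.1232 0.2933] yaw 0.664 tilt -0.998 q [-0.77  0.35  0.64  1.66 -0.2   1.27 -0.99] open 0.0647 F [-1.3 -0.5  0.2] gf 0.0
[-0.324, -0.04, -0.114, -0.03, 0.031, -0.605] mm/row>= 1.1
```

Emit:
{"name": "play_rows", "arguments": {
  "rows": [-0.1,0,-0.05,0,0,-0.12,-0.2,-0.02,-0.1,-0.01,0.01,-0.24,-0.32,-0.04,-0.11,-0.02,0.02,-0.36,-0.32,-0.04,-0.11,-0.03,0.03,-0.48,-0.32,-0.04,-0.11,-0.03,0.03,-0.6]
}}

```text
clock: 7.22
tool_pos: [0.5, 0.091, 0.3203]
tool_rot: [0.709, 0.705, 0.0, 0.002]
contact_force: [0.8, 0.3, 0.7]
opening: 0.0641
grip_force: 0.0
```

Emit:
{"name": "play_rows", "arguments": {
  "rows": [0,0,0,0,0,0,0,0,0,0,0,0]
}}

```text
clock: 7.48
tool_pos: [0.5003, 0.0906, 0.3193]
tool_rot: [0.714, 0.7, -0.001, 0.001]
contact_force: [-0.3, 0.7, -0.7]
opening: 0.0643
grip_force: 0.0
```

Run:
```python
from h import *
st()
w=cam('wrist')
for n in ('scene','wrist','top'): cv2.imwrite(f'pics/{n}2.png',robot.snapshot(n))
for n,p in [('lever',(.653,.04,.095)),('bungR',(.605,.15,.038)),('bungL',(.4366,.33,.038)),('sA',(.599,.2435,.044)),('sB',(.521,.247,.044)),('potL',(.527,.322,.052)),('potR',(.515,.158,.052))]: print(n,proj(w,p).round())
```

```text
t 7.47 tcp [0.5003 0.0906 0.3193] yaw 1.552 tilt -1.0 q [-0.73  0.14  0.55  1.81 -0.07  1.21 -0.17] open 0.0643 F [-0.3  0.7 -0.7] gf 0.0
lever [457. 212.]
bungR [407. 111.]
bungL [257. -58.]
sA [407.  26.]
sB [337.  24.]
potL [342. -57.]
potR [333. 106.]
```

View pics/wrist2.png

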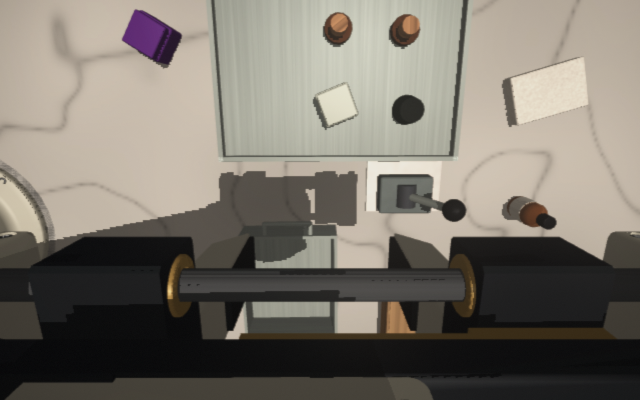

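The wrist view shows the lever over at (455,210), bung R (407,109), pot R (335,105) and stopper shanks at (340,22) and (406,24), all matching the predictions. I take a second wrist position to cover the far half of the tray.

Emit:
{"name": "play_rows", "arguments": {
  "rows": [0.3,0,0,0,0,0,0.6,0,0,0,0,0,0.6,0,0,0,0,0,0.6,0,0,0,0,0]
}}

```text
clock: 8.12
tool_pos: [0.502, 0.2104, 0.3179]
tool_rot: [0.713, 0.701, -0.002, 0.001]
contact_force: [-0.0, -1.1, -0.8]
opening: 0.064
grip_force: 0.0
```

```bash
cat > seg.py <<'E'
from h import *
def seg(I):
    H=hsv(I);v=H[...,2].astype(int);out={}
    out['white']=[(b[0],cv2.minAreaRect(np.argwhere(b[2])[:,::-1].astype(np.float32)),b[1][4]) for b in blobs((v>205)&(H[...,1]<40),300,3500)]
    out['dark']=[(b[0],b[1]) for b in blobs((v<42),400,1800)]
    out['cork']=[(b[0],b[1]) for b in blobs((H[...,0]<20)&(H[...,1]>80)&(v>130),100,900)]
    return out
E
python3 - <<'E'
from seg import *
st()
w=cam('wrist'); I=robot.snapshot('wrist'); cv2.imwrite('pics/wrist3.png',I)
for n,im in(('w2',cv2.imread('pics/wrist2.png')),('w3',I)):
    for k,v in seg(im).items():
        for b in v: print(n,k,b)
E
```

```text
t 8.12 tcp [0.502  0.2104 0.3179] yaw 1.554 tilt -1.0 q [-0.85  0.22  0.48  1.73 -0.1   1.23 -0.37] open 0.064 F [-0.  -1.1 -0.8] gf 0.0
w2 white (array([550.1,  90.7]), ((550.4647827148438, 90.59357452392578), (47.15999221801758, 80.7199935913086), 73.73979187011719), 3467)
w2 white (array([337., 104.]), ((337.1206970214844, 104.05172729492188), (31.01112174987793, 30.639728546142578), 68.19859313964844), 939)
w2 white (array([433.2, 168.9]), ((435.9527893066406, 173.0833740234375), (54.870365142822266, 153.6269989013672), 76.66075134277344), 3051)
w2 white (array([496.2, 174.8]), ((496.7414245605469, 173.8966064453125), (27.180435180664062, 65.78453826904297), 66.80140686035156), 1276)
w2 dark (array([404.4, 259.4]), [388, 238, 75, 37, 537])
w2 cork (array([339. ,  22.3]), [331, 13, 17, 19, 254])
w2 cork (array([410.7,  24.4]), [403, 15, 17, 19, 250])
w2 cork (array([170.3, 284.5]), [167, 268, 7, 31, 109])
w2 cork (array([396.2, 319.3]), [387, 302, 28, 31, 547])
w3 white (array([344. ,  63.2]), ((343.90447998046875, 63.247196197509766), (31.405380249023438, 33.35416030883789), 12.9
[... 302 characters left out ...]
06)
w3 white (array([536.3, 185.6]), ((536.6615600585938, 185.59234619140625), (41.660255432128906, 74.11139678955078), 74.74488067626953), 2875)
w3 white (array([122.1, 174.8]), ((120.6423568725586, 173.73358154296875), (33.89125061035156, 50.44419479370117), 64.98310089111328), 1221)
w3 white (array([472.7, 224.4]), ((475.5, 223.0), (22.0, 47.0), 90.0), 791)
w3 dark (array([267.,  59.]), [253, 44, 29, 31, 639])
w3 dark (array([402. , 201.5]), [389, 188, 28, 28, 534])
w3 dark (array([404.8, 260. ]), [382, 237, 82, 42, 584])
w3 cork (array([338.6, 131.4]), [331, 124, 16, 16, 208])
w3 cork (array([405.3, 133.4]), [398, 126, 16, 16, 206])
w3 cork (array([170.3, 283.5]), [167, 267, 7, 32, 106])
```

View pics/wrist3.png

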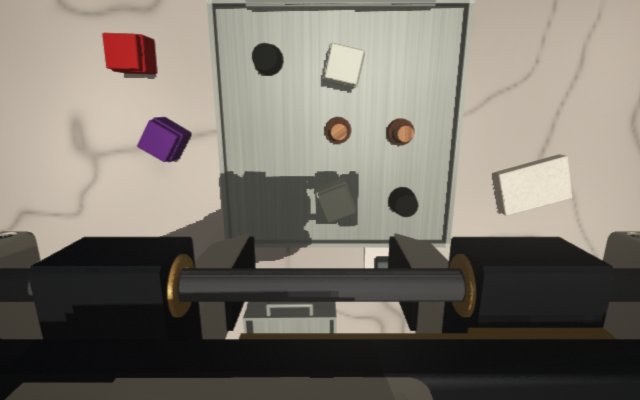

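This view shows bung L at (267,59), pot L at (344,63), shanks at (339,131) and (402,132), and bung R at (402,201). Pot R is in shadow at (335,202). Now the positions and heights from the two wrist places.

Run:
```python
from h import *
q=lambda y:yawquat(y).as_quat()
def W(pos,rot): return cam('wrist',dict(tool_pos=np.array(pos),tool_rot=np.array(rot)/np.linalg.norm(rot)))
w2=W([.5003,.0906,.3193],[.714,.7,-.001,.001]);w3=cam('wrist');t=cam('top');s=cam('scene')
for n,a,b in(('sB',(339,22.3),(338.6,131.4)),('sA',(408.5,24.4),(403.5,133)),('bungR',(407.5,109),(402,201.5)),('potR',(336.5,104.5),(335.5,201))): print(n,*tri(w2,a,w3,b))
tc=lambda x,y:(150+x/4,140+y/4)
sc=lambda x,y:(340+x/4,185+y/4)
print('bungL',*tri(w3,(267,59),s,sc(456,100))); print('potL',*tri(w3,(343.9,62.5),s,sc(453,155)))
for n,u,z,c in(('sB',(338.6,131.4),.044,w3),('sA',(403.5,133),.044,w3),('bungR',(402,201.5),.028,w3),('bungL',(267,59),.028,w3),('potL',(344,63),.05,w3),('potR',(336.5,104.5),.05,w2)): print(n,onz(c,u,z).round(4))
def edge(c,a,b,z):
    d=onz(c,b,z)-onz(c,a,z);return np.degrees(np.arctan2(d[1],d[0])).round(1),np.linalg.norm(d).round(4)
print('potL',edge(w3,(329,44),(363,51),.052),edge(w3,(363,51),(356,86),.052)); print('potR',edge(w2,(314,99),(346,83),.052),edge(w2,(346,83),(358,113),.052))
```

```text
sB [0.52338082 0.24736188 0.04917001] 6.161012335063173e-06
sA [0.60062281 0.24392194 0.04789829] 0.00030651825658780724
bungR [0.60820162 0.15265825 0.02488899] 0.0009735049649829936
potR [0.51964109 0.15983975 0.04250807] 0.0009216988511092667
bungL [0.44023869 0.33327878 0.02826598] 0.002994168215828332
potL [0.52981794 0.32361866 0.04917652] 0.0006322901458986737
sB [0.5236 0.247  0.044 ]
sA [0.6017 0.2436 0.044 ]
bungR [0.607  0.1536 0.028 ]
bungL [0.44   0.3318 0.028 ]
potL [0.5299 0.3233 0.05  ]
potR [0.5198 0.1598 0.05  ]
potL (np.float64(-11.9), np.float64(0.0386)) (np.float64(-101.5), np.float64(0.0378))
potR (np.float64(24.4), np.float64(0.0407)) (np.float64(-67.5), np.float64(0.0364))
```

Heights and sizes agree with the text: shank tops about 45 mm, pots about 50 mm, bung mid about 28 mm. First grasp is bung R at (.607,.153).

Emit:
{"name": "play_rows", "arguments": {
  "rows": [-0.14,0.26,0.3,0,0,0,-0.285,0.525,0.6,0,0,0,-0.285,0.525,0.9,0,0,0,-0.285,0.525,0.99,0,0,0,-0.285,0.525,0.99,0,0,0],
  "gripper": 0.6
}}

```text
clock: 8.8
tool_pos: [0.6029, 0.1473, 0.1162]
tool_rot: [0.715, 0.699, -0.006, -0.001]
contact_force: [-0.7, -0.6, 0.4]
opening: 0.0552
grip_force: 0.0
```

Emit:
{"name": "play_rows", "arguments": {
  "rows": [0,0,0.2,0,0,0,0,0,0.3,0,0,0,0,0,0.3,0,0,0]
}}

```text
clock: 9.18
tool_pos: [0.605, 0.1508, 0.0606]
tool_rot: [0.713, 0.701, -0.002, 0.0]
contact_force: [-0.0, -0.4, -0.1]
opening: 0.0551
grip_force: 0.0
```

Run:
```python
from h import *
st(); rel([(.607,.153,.011,1.571)])
```

```text
t 9.18 tcp [0.605  0.1508 0.0606] yaw 1.553 tilt -1.0 q [-0.59  0.65  0.41  1.75 -0.34  0.81 -0.03] open 0.0551 F [-0.  -0.4 -0.1] gf 0.0
[0.012, 0.01, 0.248, -0.002, 0.002, -0.012] mm/row>= 0.8
```

Emit:
{"name": "play_rows", "arguments": {
  "rows": [0.01,0.01,0.15,0,0,-0.01,0.01,0.01,0.245,0,0,-0.01,0.01,0.01,0.245,0,0,-0.01,0.01,0.01,0.245,0,0,-0.01]
}}

```text
clock: 9.68
tool_pos: [0.6083, 0.1527, 0.0124]
tool_rot: [0.708, 0.706, -0.001, 0.001]
contact_force: [1.2, -0.2, 1.0]
opening: 0.0551
grip_force: 0.0
```

Emit:
{"name": "play_rows", "arguments": {
  "rows": [0,0,0,0,0,0,0,0,0,0,0,0,0,0,0,0,0,0,0,0,0,0,0,0],
  "gripper": 0,
  "force": 20
}}

```text
clock: 10.18
tool_pos: [0.608, 0.1529, 0.0119]
tool_rot: [0.708, 0.706, -0.001, 0.001]
contact_force: [-0.7, 0.4, 4.6]
opening: 0.0345
grip_force: 20.1
```

Emit:
{"name": "play_rows", "arguments": {
  "rows": [0,0,-0.15,0,0,0,0,0,-0.4,0,0,0,0,0,-0.6,0,0,0,0,0,-0.6,0,0,0]
}}

```text
clock: 10.68
tool_pos: [0.6103, 0.1536, 0.1349]
tool_rot: [0.708, 0.706, 0.001, 0.002]
contact_force: [0.1, -0.2, 0.2]
opening: 0.0348
grip_force: 19.8
```

Run:
```python
from h import *
st(); rel([(.447,-.05,.13,1.571)])
```

```text
t 10.68 tcp [0.6103 0.1536 0.1349] yaw 1.568 tilt -1.0 q [-0.62  0.56  0.45  1.71 -0.29  0.93 -0.06] open 0.0348 F [ 0.1 -0.2  0.2] gf 19.816826069145463
[-1.02, -0.814, 0.022, 0.003, 0.001, -0.002] mm/row>= 4.2
```

Emit:
{"name": "play_rows", "arguments": {
  "rows": [-1,-0.81,0,0,0,0,-1,-0.81,0,0,0,0,-1,-0.81,0,0,0,0,-1,-0.81,0,0,0,0,-1,-0.81,0,0,0,0]
}}

```text
clock: 11.3
tool_pos: [0.4407, -0.0497, 0.131]
tool_rot: [0.71, 0.704, -0.003, -0.001]
contact_force: [1.2, 0.4, -0.5]
opening: 0.0347
grip_force: 19.8
```

Emit:
{"name": "play_rows", "arguments": {
  "rows": [0,0,0,0,0,0,0,0,0.2,0,0,0,0,0,0.4,0,0,0,0,0,0.4,0,0,0]
}}

```text
clock: 11.8
tool_pos: [0.4433, -0.0454, 0.0496]
tool_rot: [0.707, 0.707, -0.004, -0.002]
contact_force: [-0.9, 0.2, 0.1]
opening: 0.0348
grip_force: 19.8
```

Run:
```python
from h import *
st(); rel([(.447,-.05,.014,1.571)])
cv2.imwrite('pics/w4.png',robot.snapshot('wrist'))
```

```text
t 11.8 tcp [ 0.4433 -0.0454  0.0496] yaw 1.571 tilt -1.0 q [-0.36  0.44  0.47  2.19 -0.34  0.59  0.36] open 0.0348 F [-0.9  0.2  0.1] gf 19.817510909051634
[-0.022, 0.02, 0.178, -0.006, 0.002, -0.0] mm/row>= 0.6
```

View pics/w4.png

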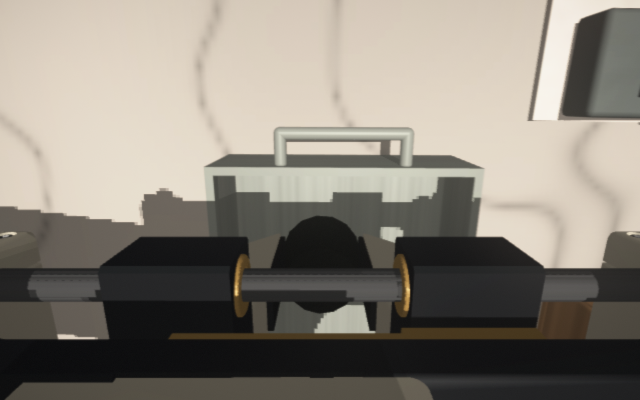

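The wrist view shows bung R held at (322,250) inside the pan walls (rim 207–481 at row 168). The pan centre is a few mm further in +x.

Emit:
{"name": "play_rows", "arguments": {
  "rows": [-0.03,0.035,0.1,0,0,0,-0.03,0.035,0.175,0,0,0,-0.03,0.035,0.175,0,0,0]
}}

```text
clock: 12.22
tool_pos: [0.4517, -0.0524, 0.0171]
tool_rot: [0.708, 0.706, -0.002, -0.0]
contact_force: [0.6, -0.2, -0.9]
opening: 0.0349
grip_force: 19.8
```

Emit:
{"name": "play_rows", "arguments": {
  "rows": [0,0,0,0,0,0,0,0,0,0,0,0,0,0,0,0,0,0],
  "gripper": 0.55
}}

```text
clock: 12.6
tool_pos: [0.4524, -0.0528, 0.0177]
tool_rot: [0.708, 0.706, -0.001, 0.001]
contact_force: [0.3, -0.1, -0.9]
opening: 0.0501
grip_force: 0.0
```

Emit:
{"name": "play_rows", "arguments": {
  "rows": [0,0,-0.2,0,0,0,0,0,-0.5,0,0,0,0,0,-0.65,0,0,0,0,0,-0.65,0,0,0]
}}

```text
clock: 13.1
tool_pos: [0.4544, -0.0523, 0.1497]
tool_rot: [0.708, 0.706, 0.001, 0.002]
contact_force: [0.3, 0.7, -0.2]
opening: 0.0507
grip_force: 0.0
```

Run:
```python
from h import *
st(); rel([(.601,.12,.14,1.571),(.601,.2435,.14,1.571),(.601,.2435,.024,1.571)])
w=cam('wrist',dict(tool_pos=np.array([.4433,-.0454,.0496]),tool_rot=np.array([.707,.707,-.004,-.002])))
print(onz(w,(207,168),.045),onz(w,(481,168),.045))
t=cam('top');s=cam('scene')
I=robot.snapshot('wrist');cv2.imwrite('pics/w5.png',I)
```

```text
t 13.1 tcp [ 0.4544 -0.0523  0.1497] yaw 1.569 tilt -1.0 q [-0.46  0.26  0.59  2.12 -0.2   0.81  0.25] open 0.0507 F [ 0.3  0.7 -0.2] gf 0.0
[0.863, 0.731, 0.05, 0.003, 0.001, -0.001] mm/row>= 3.6
[1.481, 0.73, 0.049, 0.003, 0.001, -0.001] mm/row>= 5.3
[1.482, 0.728, 0.629, 0.003, 0.001, -0.001] mm/row>= 5.7
[ 0.39037876 -0.00442571  0.045     ] [ 0.51792714 -0.00428797  0.045     ]
```

Emit:
{"name": "play_rows", "arguments": {
  "rows": [0.85,0.42,0,0,0,0,0.85,0.42,0,0,0,0,0.85,0.42,0,0,0,0,0.85,0.42,0,0,0,0]
}}

```text
clock: 13.65
tool_pos: [0.5369, 0.1233, 0.1444]
tool_rot: [0.705, 0.709, -0.002, -0.0]
contact_force: [-0.7, -0.5, -0.1]
opening: 0.0504
grip_force: 0.0
```

Emit:
{"name": "play_rows", "arguments": {
  "rows": [0.63,0.31,0.05,0,0,0,0.63,0.31,0.05,0,0,0,0.63,0.31,0.25,0,0,0,0.63,0.31,0.35,0,0,0,0.63,0.31,0.35,0,0,0]
}}

```text
clock: 14.28
tool_pos: [0.5965, 0.2394, 0.0731]
tool_rot: [0.709, 0.705, -0.005, -0.0]
contact_force: [-0.4, -0.6, 0.0]
opening: 0.0509
grip_force: 0.0
```

Run:
```python
from seg import *
st(); rel([(.601,.2437,.023,1.571)])
w=cam('wrist');I=robot.snapshot('wrist');cv2.imwrite('pics/w6.png',I)
print(proj(w,(.601,.2437,.044)),[b for b in seg(I)['cork']])
```

```text
t 14.28 tcp [0.5965 0.2394 0.0731] yaw 1.566 tilt -0.9999 q [-0.72  0.67  0.42  1.69 -0.33  0.86 -0.17] open 0.0509 F [-0.4 -0.6  0. ] gf 0.0
[0.023, 0.025, 0.25, -0.005, 0.005, -0.003] mm/row>= 0.8
[328.87619182 225.12345134] [(array([201.2, 279.2]), [198, 263, 7, 33, 110])]
```

Emit:
{"name": "play_rows", "arguments": {
  "rows": [0.02,0.02,0.1,0,0,0,0.02,0.02,0.24,0,0,0,0.02,0.02,0.24,0,0,0]
}}

```text
clock: 14.7
tool_pos: [0.6012, 0.2459, 0.0262]
tool_rot: [0.708, 0.706, -0.003, -0.0]
contact_force: [0.2, -0.3, -0.2]
opening: 0.0506
grip_force: 0.0
```

Emit:
{"name": "play_rows", "arguments": {
  "rows": [0,0,0,0,0,0,0,0,0,0,0,0,0,0,0,0,0,0,0,0,0,0,0,0],
  "gripper": 0,
  "force": 15
}}

```text
clock: 15.2
tool_pos: [0.6032, 0.247, 0.0287]
tool_rot: [0.708, 0.706, -0.001, 0.001]
contact_force: [-0.8, 0.6, 2.3]
opening: 0.0193
grip_force: 15.0
```

Emit:
{"name": "play_rows", "arguments": {
  "rows": [0,0,-0.15,0,0,0,0,0,-0.4,0,0,0,0,0,-0.65,0,0,0,0,0,-0.7,0,0,0]
}}

```text
clock: 15.7
tool_pos: [0.6057, 0.248, 0.1726]
tool_rot: [0.708, 0.706, 0.002, 0.002]
contact_force: [0.3, 0.7, -0.0]
opening: 0.0194
grip_force: 15.0
```

Run:
```python
from h import *
st(); rel([(.645,-.12,.165,1.571)])
```

```text
t 15.7 tcp [0.6057 0.248  0.1726] yaw 1.568 tilt -1.0 q [-0.76  0.56  0.47  1.62 -0.28  1.03 -0.21] open 0.0194 F [ 0.3  0.7 -0. ] gf 14.999817162752151
[-1.84, 0.201, 0.039, 0.003, -0.0, -0.002] mm/row>= 5.9
```

Emit:
{"name": "play_rows", "arguments": {
  "rows": [-0.92,0.1,0,0,0,0,-0.92,0.1,0,0,0,0,-0.92,0.1,0,0,0,0,-0.92,0.1,0,0,0,0]
}}

```text
clock: 16.2
tool_pos: [0.6224, 0.0544, 0.1683]
tool_rot: [0.712, 0.702, -0.003, 0.002]
contact_force: [0.2, 1.3, 0.3]
opening: 0.0195
grip_force: 15.0
```

Emit:
{"name": "play_rows", "arguments": {
  "rows": [-0.92,0.1,0,0,0,0,-0.92,0.1,0,0,0,0,-0.92,0.1,0,0,0,0,-0.92,0.1,0.2,0,0,0,-0.92,0.1,0.4,0,0,0]
}}

```text
clock: 16.82
tool_pos: [0.6421, -0.1212, 0.0878]
tool_rot: [0.708, 0.706, -0.001, 0.0]
contact_force: [0.4, 0.7, -0.7]
opening: 0.0191
grip_force: 15.0
```

Run:
```python
from h import *
st(); rel([(.645,-.12,.032,1.571)])
cv2.imwrite('pics/w7.png',robot.snapshot('wrist'))
```

```text
t 16.82 tcp [ 0.6421 -0.1212  0.0878] yaw 1.567 tilt -1.0 q [-0.19  0.67  0.47  1.67 -0.37  0.9   0.42] open 0.0191 F [ 0.4  0.7 -0.7] gf 15.000478327274323
[0.007, 0.015, 0.279, -0.001, 0.002, -0.003] mm/row>= 0.9
```

View pics/w7.png

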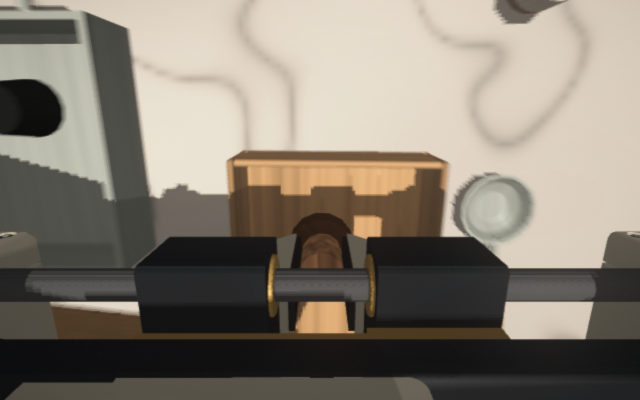

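The view shows the stopper at (322,240) over the wooden box, whose rim spans 229–448 at row 160; the spoon bowl is outside at (493,207). The box centre is about 10 mm further in +x.

Emit:
{"name": "play_rows", "arguments": {
  "rows": [0,0.04,0.12,0,0,0,0,0.04,0.27,0,0,0,0,0.04,0.27,0,0,0,0,0.04,0.27,0,0,0]
}}

```text
clock: 17.38
tool_pos: [0.6505, -0.1209, 0.036]
tool_rot: [0.708, 0.706, -0.002, 0.001]
contact_force: [-0.0, -0.2, 0.9]
opening: 0.0192
grip_force: 15.0
```

Emit:
{"name": "play_rows", "arguments": {
  "rows": [0,0,0,0,0,0,0,0,0,0,0,0,0,0,0,0,0,0],
  "gripper": 0.5
}}

```text
clock: 17.75
tool_pos: [0.6504, -0.1213, 0.0358]
tool_rot: [0.708, 0.706, -0.001, 0.001]
contact_force: [-0.3, 0.1, 0.2]
opening: 0.0437
grip_force: 0.0
```

Emit:
{"name": "play_rows", "arguments": {
  "rows": [0,0,-0.2,0,0,0,0,0,-0.5,0,0,0,0,0,-0.65,0,0,0,0,0,-0.65,0,0,0]
}}

```text
clock: 18.25
tool_pos: [0.6524, -0.1215, 0.1688]
tool_rot: [0.708, 0.706, 0.0, 0.003]
contact_force: [0.7, -0.3, -0.9]
opening: 0.0461
grip_force: 0.0
```

Run:
```python
from h import *
st(); rel([(.6,.06,.165,1.571)]);rel([(.5235,.247,.09,1.571)],(.6,.06,.165,1.571))
w=cam('wrist',dict(tool_pos=np.array([.6421,-.1212,.0878]),tool_rot=np.array([.708,.706,-.001,0])))
print(onz(w,(229,160),.045),onz(w,(448,160),.045),onz(w,(70,20),.045),onz(w,(130,30),.045))
I=robot.snapshot('top');cv2.imwrite('pics/top3.png',I)
```

```text
t 18.25 tcp [ 0.6524 -0.1215  0.1688] yaw 1.568 tilt -1.0 q [-0.22  0.59  0.52  1.6  -0.32  1.04  0.39] open 0.0461 F [ 0.7 -0.3 -0.9] gf 0.0
[0.907, -0.264, 0.015, 0.003, 0.002, -0.002] mm/row>= 3.0
[0.935, -0.382, 0.375, 0.0, 0.0, 0.0] mm/row>= 3.4
[ 0.58985881 -0.08201818  0.045     ] [ 0.71507045 -0.08239722  0.045     ] [ 0.51248925 -0.00878064  0.045     ] [ 0.54297885 -0.01365382  0.045     ]
```

Emit:
{"name": "play_rows", "arguments": {
  "rows": [0.9,-0.26,0,0,0,0,0.9,-0.26,0,0,0,0,0.9,-0.26,0,0,0,0,0.9,-0.26,0,0,0,0]
}}

```text
clock: 18.8
tool_pos: [0.5956, 0.0676, 0.1623]
tool_rot: [0.704, 0.71, -0.002, -0.003]
contact_force: [-0.8, 0.0, -0.4]
opening: 0.0458
grip_force: 0.0
```

Emit:
{"name": "play_rows", "arguments": {
  "rows": [0.94,-0.38,0,0,0,0,0.94,-0.38,0,0,0,0,0.94,-0.38,0.1,0,0,0,0.94,-0.38,0.35,0,0,0,0.94,-0.38,0.35,0,0,0],
  "gripper": 0.6
}}

```text
clock: 19.42
tool_pos: [0.5179, 0.2465, 0.0892]
tool_rot: [0.707, 0.707, -0.007, -0.001]
contact_force: [-1.8, -1.8, 0.4]
opening: 0.0549
grip_force: 0.0
```

Run:
```python
from seg import *
st(); rel([(.5235,.247,.022,1.571)])
I=robot.snapshot('wrist');cv2.imwrite('pics/w8.png',I)
w=cam('wrist')
print(proj(w,(.5235,.247,.044)),seg(I)['cork'])
T=robot.snapshot('top');S=robot.snapshot('scene');cv2.imwrite('pics/top4.png',T);cv2.imwrite('pics/sc4.png',S)
```

```text
t 19.43 tcp [0.5179 0.2465 0.0892] yaw 1.572 tilt -0.9999 q [-0.83  0.55  0.43  1.86 -0.3   0.81 -0.24] open 0.0549 F [-1.8 -1.8  0.4] gf 0.0
[0.005, 0.032, 0.336, -0.008, 0.006, 0.0] mm/row>= 1.1
[325.02390325 218.7468894 ] [(array([191.1, 281.8]), [188, 263, 8, 38, 140])]
```

Emit:
{"name": "play_rows", "arguments": {
  "rows": [0,0.015,0.15,0,0,0,0,0.015,0.34,0,0,0,0,0.015,0.345,0,0,0,0,0.015,0.345,0,0,0]
}}

```text
clock: 20.08
tool_pos: [0.5278, 0.2462, 0.0272]
tool_rot: [0.709, 0.706, -0.001, 0.001]
contact_force: [-0.3, 0.2, 0.0]
opening: 0.0549
grip_force: 0.0
```

Emit:
{"name": "play_rows", "arguments": {
  "rows": [0,0,0,0,0,0,0,0,0,0,0,0,0,0,0,0,0,0,0,0,0,0,0,0],
  "gripper": 0,
  "force": 15
}}

```text
clock: 20.58
tool_pos: [0.5257, 0.2471, 0.0254]
tool_rot: [0.708, 0.706, -0.002, 0.0]
contact_force: [0.3, -0.7, -0.3]
opening: 0.0194
grip_force: 4.6
```

Emit:
{"name": "play_rows", "arguments": {
  "rows": [0,0,-0.15,0,0,0,0,0,-0.4,0,0,0,0,0,-0.65,0,0,0,0,0,-0.7,0,0,0]
}}

```text
clock: 21.08
tool_pos: [0.5283, 0.2483, 0.1689]
tool_rot: [0.708, 0.706, 0.001, 0.001]
contact_force: [1.0, 0.7, -0.2]
opening: 0.0191
grip_force: 15.0
```

Run:
```python
from h import *
st(); rel([(.651,-.19,.165,1.571)])
```

```text
t 21.07 tcp [0.5283 0.2483 0.1689] yaw 1.568 tilt -1.0 q [-0.86  0.44  0.48  1.8  -0.25  0.95 -0.28] open 0.0191 F [ 1.   0.7 -0.2] gf 14.999788999557495
[-2.19, 0.619, 0.021, 0.002, -0.0, -0.002] mm/row>= 7.3
```

Emit:
{"name": "play_rows", "arguments": {
  "rows": [-1,0.28,0,0,0,0,-1,0.28,0,0,0,0,-1,0.28,0,0,0,0,-1,0.28,0,0,0,0]
}}

```text
clock: 21.58
tool_pos: [0.5815, 0.0414, 0.165]
tool_rot: [0.71, 0.704, -0.003, 0.001]
contact_force: [-0.0, 0.2, -0.9]
opening: 0.0194
grip_force: 15.0
```

Emit:
{"name": "play_rows", "arguments": {
  "rows": [-1,0.28,0,0,0,0,-1,0.28,0,0,0,0,-1,0.28,0,0,0,0,-1,0.28,0,0,0,0]
}}

```text
clock: 22.08
tool_pos: [0.6364, -0.158, 0.1653]
tool_rot: [0.71, 0.704, -0.003, 0.001]
contact_force: [-0.0, -0.3, 0.1]
opening: 0.0193
grip_force: 15.0
```

Emit:
{"name": "play_rows", "arguments": {
  "rows": [-0.19,0.06,0,0,0,0,-0.19,0.06,0.2,0,0,0,-0.19,0.06,0.4,0,0,0,-0.19,0.06,0.4,0,0,0]
}}

```text
clock: 22.58
tool_pos: [0.6456, -0.1879, 0.0817]
tool_rot: [0.707, 0.707, -0.004, -0.004]
contact_force: [0.5, 0.5, -0.1]
opening: 0.0195
grip_force: 15.0
```

Run:
```python
from h import *
st(); rel([(.651,-.19,.032,1.571)])
w=cam('wrist');I=robot.snapshot('wrist');cv2.imwrite('pics/w9.png',I)
```

```text
t 22.57 tcp [ 0.6456 -0.1879  0.0817] yaw 1.57 tilt -0.9999 q [-0.09  0.72  0.49  1.61 -0.39  0.93  0.54] open 0.0195 F [ 0.5  0.5 -0.1] gf 14.999883770942688
[-0.01, 0.029, 0.248, -0.007, -0.0, -0.001] mm/row>= 0.8
```

Emit:
{"name": "play_rows", "arguments": {
  "rows": [0,0.02,0.12,0,0,0,0,0.02,0.25,0,0,0,0,0.02,0.25,0,0,0,0,0.02,0.25,0,0,0]
}}

```text
clock: 23.12
tool_pos: [0.6531, -0.191, 0.0369]
tool_rot: [0.708, 0.706, -0.002, 0.0]
contact_force: [1.0, -0.2, -0.6]
opening: 0.0194
grip_force: 17.2
```

Emit:
{"name": "play_rows", "arguments": {
  "rows": [0,0,0,0,0,0,0,0,0,0,0,0,0,0,0,0,0,0],
  "gripper": 0.5
}}

```text
clock: 23.5
tool_pos: [0.653, -0.1913, 0.0367]
tool_rot: [0.708, 0.706, -0.002, 0.001]
contact_force: [1.0, -0.3, -0.1]
opening: 0.0436
grip_force: 0.0
```

Emit:
{"name": "play_rows", "arguments": {
  "rows": [0,0,-0.2,0,0,0,0,0,-0.5,0,0,0,0,-0.4,-0.8,0,0,0,0,-0.8,-1,0,0,0,0,-0.9,-1,0,0,0],
  "gripper": 0.5
}}

```text
clock: 24.12
tool_pos: [0.4901, -0.1905, 0.2305]
tool_rot: [0.708, 0.706, -0.001, 0.001]
contact_force: [-0.2, -0.1, 1.3]
opening: 0.046
grip_force: 0.0
```

Run:
```python
from h import *
st(); 
w=cam('wrist');I=robot.snapshot('wrist');cv2.imwrite('pics/w10.png',I)
for x,y in((.447,-.083),(.455,-.29)): print(proj(w,(x,y,.045)))
rel([(.47,-.44,.27,1.571)])
```

```text
t 24.12 tcp [ 0.4901 -0.1905  0.2305] yaw 1.569 tilt -1.0 q [-0.21  0.28  0.63  1.89 -0.19  1.03  0.49] open 0.046 F [-0.2 -0.1  1.3] gf 0.0
[273.1862763   61.32445444]
[288.16508352 269.22323649]
[-1.24, -0.052, -0.189, -0.002, -0.0, -0.006] mm/row>= 4.0
```

Emit:
{"name": "play_rows", "arguments": {
  "rows": [-0.5,-0.05,-0.2,0,0,0,-1,-0.1,-0.4,0,0,0,-1,-0.1,-0.4,0,0,0,-1,-0.1,-0.4,0,0,0,-1,-0.1,-0.4,0,0,0]
}}

```text
clock: 24.8
tool_pos: [0.4696, -0.3933, 0.3108]
tool_rot: [0.71, 0.705, -0.002, 0.002]
contact_force: [0.5, 0.5, -0.7]
opening: 0.0459
grip_force: 0.0
```

Emit:
{"name": "play_rows", "arguments": {
  "rows": [0,0,0,0,0,0,0,0,0,0,0,0]
}}

```text
clock: 25.05
tool_pos: [0.4715, -0.3879, 0.309]
tool_rot: [0.707, 0.707, -0.001, -0.0]
contact_force: [-0.2, 0.8, -0.2]
opening: 0.0458
grip_force: 0.0
```

Run:
```python
from h import *
st()
I=robot.snapshot('wrist');cv2.imwrite('pics/w11.png',I)
```

```text
t 25.05 tcp [ 0.4715 -0.3879  0.309 ] yaw 1.571 tilt -1.0 q [ 0.12  0.39  0.7   1.59 -0.26  1.26  0.86] open 0.0458 F [-0.2  0.8 -0.2] gf 0.0
```

View pics/w11.png

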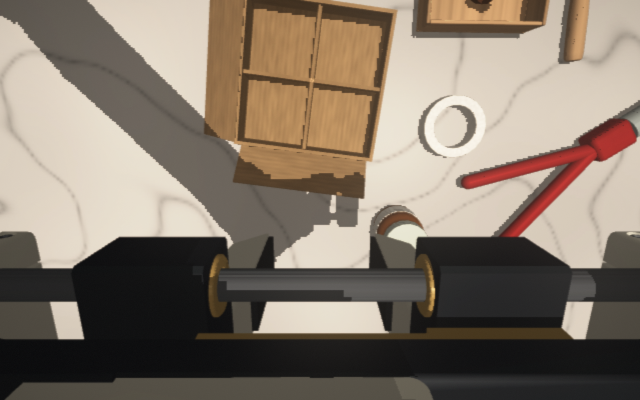

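The carton's cross divider centre is at (312,79), with rim corners at (397,10), (373,159) and (238,141); one box stopper shows at (480,2).

Run:
```python
from h import *
w=cam('wrist');s=cam('scene')
c=onz(w,(312,79),.045);print(c,[onz(w,u,.045).round(4) for u in((397,10),(373,159),(238,141))])
a=onz(w,(373,159),.045)-onz(w,(238,141),.045);th=np.arctan2(a[1],a[0]);print(np.degrees(th),np.linalg.norm(a))
print('height check',tri(w,(312,79),s,(265,197)))
ex=np.array([np.cos(th),np.sin(th)]);ey=np.array([-ex[1],ex[0]])
for i in(1,-1):
    for j in(1,-1): print(i,j,(c[:2]+.0405*(i*ex+j*ey)).round(4))
rel([(.4715+.03,-.2,.3,1.571)])
```

```text
[ 0.46069257 -0.29040844  0.045     ] [array([ 0.553 , -0.2199,  0.045 ]), array([ 0.5332, -0.3813,  0.045 ]), array([ 0.3725, -0.36  ,  0.045 ])]
-7.584520590616675 0.1620224135497253
height check (array([ 0.45985539, -0.28833917,  0.03002239]), np.float64(0.0022818707316318966))
1 1 [ 0.5062 -0.2556]
1 -1 [ 0.4955 -0.3359]
-1 1 [ 0.4259 -0.2449]
-1 -1 [ 0.4152 -0.3252]
[0.941, 0.15, 0.044, -0.002, 0.001, -0.0] mm/row>= 3.1
```

Emit:
{"name": "play_rows", "arguments": {
  "rows": [1,0.08,0.2,0,0,0,1,0.08,0.2,0,0,0,1,0.08,0.2,0,0,0,1,0.08,0.2,0,0,0],
  "gripper": 0.65
}}

```text
clock: 25.6
tool_pos: [0.4875, -0.1838, 0.2679]
tool_rot: [0.705, 0.709, -0.001, -0.001]
contact_force: [-0.2, -0.7, 0.0]
opening: 0.0598
grip_force: 0.0
```

Emit:
{"name": "play_rows", "arguments": {
  "rows": [1,0.08,0.2,0,0,0,1,0.08,0.2,0,0,0,1,0.08,0.2,0,0,0,1,0.08,0.2,0,0,0]
}}

```text
clock: 26.1
tool_pos: [0.5031, 0.0145, 0.2276]
tool_rot: [0.705, 0.709, -0.002, -0.0]
contact_force: [-0.7, -0.0, -0.7]
opening: 0.0594
grip_force: 0.0
```

Emit:
{"name": "play_rows", "arguments": {
  "rows": [0.74,0.08,0,0,0,-0.12,0.74,0.08,0.2,0,0,-0.24,0.74,0.08,0.5,0,0,-0.273,0.74,0.08,0.5,0,0,-0.273,0.74,0.08,0.5,0,0,-0.273]
}}

```text
clock: 26.72
tool_pos: [0.5195, 0.1554, 0.1275]
tool_rot: [0.551, 0.835, -0.003, -0.0]
contact_force: [0.2, -0.5, 0.1]
opening: 0.0601
grip_force: 0.0
```

Run:
```python
from h import *
st(); rel([(.5198,.1598,.028,1.98)])
w=cam('wrist');I=robot.snapshot('wrist');cv2.imwrite('pics/w12.png',I);print(proj(w,(.5198,.1598,.052)))
H=hsv(I);m=(H[...,2]>190)&(H[...,1]<40);m[:, :230]=0;m[:,420:]=0;print([(b[0],b[1]) for b in blobs(m,100,20000)])
```

```text
t 26.73 tcp [0.5195 0.1554 0.1275] yaw 1.976 tilt -1.0 q [-0.63  0.42  0.36  1.93 -0.19  0.83  0.23] open 0.0601 F [ 0.2 -0.5  0.1] gf 0.0
[0.021, 0.013, 0.498, -0.004, 0.002, -0.003] mm/row>= 1.6
[324.31929154 203.32231384]
[(array([238.4,  57.5]), [232, 34, 17, 43, 139]), (array([314.9, 180.4]), [300, 177, 33, 8, 211]), (array([324.8, 217.4]), [316, 207, 17, 22, 255]), (array([279.5, 316.9]), [235, 302, 87, 31, 2181]), (array([353.1, 313.9]), [310, 302, 93, 31, 1160])]
```

Emit:
{"name": "play_rows", "arguments": {
  "rows": [0.01,0.005,0.25,0,0,0,0.01,0.005,0.5,0,0,0,0.01,0.005,0.505,0,0,0,0.01,0.005,0.505,0,0,0]
}}

```text
clock: 27.28
tool_pos: [0.5219, 0.1585, 0.0295]
tool_rot: [0.55, 0.835, -0.001, 0.001]
contact_force: [-0.6, -0.7, 0.7]
opening: 0.0597
grip_force: 0.0
```

Emit:
{"name": "play_rows", "arguments": {
  "rows": [0,0,0,0,0,0,0,0,0,0,0,0,0,0,0,0,0,0,0,0,0,0,0,0],
  "gripper": 0,
  "force": 20
}}

```text
clock: 27.78
tool_pos: [0.5209, 0.1597, 0.0286]
tool_rot: [0.55, 0.835, -0.001, 0.001]
contact_force: [-0.8, -1.0, 8.9]
opening: 0.042
grip_force: 19.8
```

Emit:
{"name": "play_rows", "arguments": {
  "rows": [0,0,-0.15,0,0,0,0,0,-0.4,0,0,0,0,0,-0.65,0,0,0,0,0,-0.65,0,0,0]
}}

```text
clock: 28.28
tool_pos: [0.5232, 0.1607, 0.1616]
tool_rot: [0.55, 0.835, 0.002, 0.002]
contact_force: [0.0, 0.1, -0.9]
opening: 0.042
grip_force: 19.8
```

Run:
```python
from h import *
st(); rel([(.5062,-.2556,.16,1.571-.132)]);rel([(.5062,-.2556,.16,1.98)])
```

```text
t 28.27 tcp [0.5232 0.1607 0.1616] yaw 1.978 tilt -1.0 q [-0.66  0.38  0.38  1.9  -0.17  0.89  0.21] open 0.042 F [ 0.   0.1 -0.9] gf 19.81513023376465
[-1.878, -0.903, 0.006, 0.004, 0.0, 0.359] mm/row>= 6.7
[-1.878, -0.903, 0.006, 0.004, 0.001, -0.001] mm/row>= 6.7
```

Emit:
{"name": "play_rows", "arguments": {
  "rows": [-0.94,-0.45,0,0,0,0,-0.94,-0.45,0,0,0,0,-0.94,-0.45,0,0,0,0,-0.94,-0.45,0,0,0,0]
}}

```text
clock: 28.78
tool_pos: [0.5102, -0.0536, 0.1571]
tool_rot: [0.552, 0.834, -0.003, -0.0]
contact_force: [0.1, 0.8, -0.8]
opening: 0.042
grip_force: 19.8
```

Emit:
{"name": "play_rows", "arguments": {
  "rows": [-0.94,-0.45,0,0,0,0.12,-0.94,-0.45,0,0,0,0.24,-0.94,-0.45,0,0,0,0.36,-0.94,-0.45,0.2,0,0,0.36,-0.94,-0.45,0.4,0,0,0.36]
}}

```text
clock: 29.4
tool_pos: [0.5024, -0.2602, 0.077]
tool_rot: [0.754, 0.657, -0.002, 0.001]
contact_force: [1.7, 1.2, -0.7]
opening: 0.042
grip_force: 19.8
```

Run:
```python
from h import *
st(); rel([(.5062,-.2556,.05,1.439)])
I=robot.snapshot('wrist');cv2.imwrite('pics/w13.png',I)
```

```text
t 29.4 tcp [ 0.5024 -0.2602  0.077 ] yaw 1.434 tilt -1.0 q [ 0.    0.57  0.55  1.9  -0.41  0.78  0.64] open 0.042 F [ 1.7  1.2 -0.7] gf 19.815852642059326
[0.026, 0.016, 0.135, -0.001, 0.003, -0.003] mm/row>= 0.4
```

View pics/w13.png

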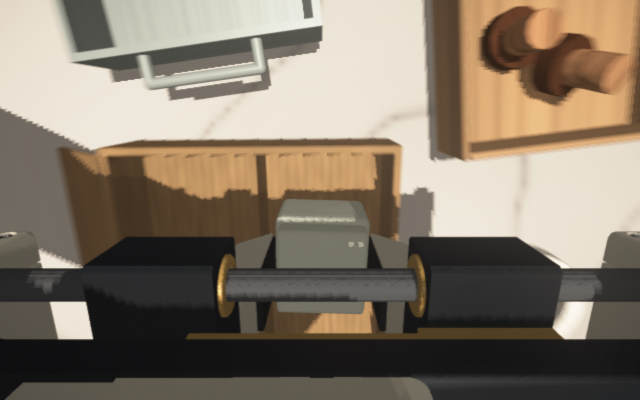

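The view shows pot R square to the carton and over its cell (divider at 263, wall at 397), and both stoppers in the box at (515,40) and (570,68). Lower and release.

Emit:
{"name": "play_rows", "arguments": {
  "rows": [0.015,0.015,0.1,0,0,0,0.015,0.015,0.135,0,0,0,0.015,0.015,0.135,0,0,0]
}}

```text
clock: 29.82
tool_pos: [0.5072, -0.2543, 0.0515]
tool_rot: [0.752, 0.659, -0.002, 0.001]
contact_force: [0.4, -1.1, -1.1]
opening: 0.0418
grip_force: 19.8
```

Emit:
{"name": "play_rows", "arguments": {
  "rows": [0,0,0,0,0,0,0,0,0,0,0,0,0,0,0,0,0,0],
  "gripper": 0.65
}}

```text
clock: 30.2
tool_pos: [0.5072, -0.2548, 0.0519]
tool_rot: [0.752, 0.659, -0.001, 0.001]
contact_force: [0.2, 0.4, -0.4]
opening: 0.0592
grip_force: 0.0
```

Emit:
{"name": "play_rows", "arguments": {
  "rows": [0,0,-0.2,0,0,0,0,0,-0.5,0,0,0,0,0,-0.65,0,0,0]
}}

```text
clock: 30.58
tool_pos: [0.5082, -0.2553, 0.1846]
tool_rot: [0.753, 0.658, -0.001, 0.002]
contact_force: [-0.3, -0.8, 0.4]
opening: 0.0595
grip_force: 0.0
```

Run:
```python
from h import *
st(); rel([(.44,.33,.17,1.571)])
for n in('top','scene'): cv2.imwrite(f'pics/{n}5.png',robot.snapshot(n))
```

```text
t 30.57 tcp [ 0.5082 -0.2553  0.1846] yaw 1.437 tilt -1.0 q [-0.08  0.42  0.64  1.83 -0.3   0.98  0.54] open 0.0595 F [-0.3 -0.8  0.4] gf 0.0
[2.855, -0.727, 0.059, 0.002, 0.003, -0.089] mm/row>= 9.4
```

Emit:
{"name": "play_rows", "arguments": {
  "rows": [1,-0.24,-0.1,0,0,0,1,-0.24,-0.2,0,0,0,1,-0.24,-0.3,0,0,0,1,-0.24,-0.3,0,0,0]
}}

```text
clock: 31.18
tool_pos: [0.4856, -0.0457, 0.241]
tool_rot: [0.751, 0.66, -0.001, 0.0]
contact_force: [0.3, -0.2, 0.3]
opening: 0.0596
grip_force: 0.0
```

Emit:
{"name": "play_rows", "arguments": {
  "rows": [1,-0.24,-0.1,0,0,-0.09,1,-0.24,-0.2,0,0,-0.09,1,-0.24,-0.3,0,0,-0.09,1,-0.24,-0.3,0,0,-0.09,1,-0.24,-0.3,0,0,-0.09],
  "gripper": 0.6
}}

```text
clock: 31.8
tool_pos: [0.4647, 0.1579, 0.3001]
tool_rot: [0.705, 0.71, -0.001, 0.0]
contact_force: [0.7, -0.5, -0.6]
opening: 0.055
grip_force: 0.0
```

Emit:
{"name": "play_rows", "arguments": {
  "rows": [0,0,0,0,0,0]
}}

```text
clock: 31.92
tool_pos: [0.4647, 0.1537, 0.299]
tool_rot: [0.707, 0.707, -0.003, 0.0]
contact_force: [-0.2, -0.2, -0.3]
opening: 0.0551
grip_force: 0.0
```

Run:
```python
from seg import *
st();w=cam('wrist')
I=robot.snapshot('wrist');cv2.imwrite('pics/w14.png',I)
o=seg(I)
for b in o['dark']: print('dark',b,onz(w,b[0],.028).round(4))
for b in o['white']: print('white',b[0],b[1],onz(w,b[0],.05).round(4))
rel([(.44,.332,.09,1.571)])
```

```text
t 31.93 tcp [0.4647 0.1537 0.299 ] yaw 1.572 tilt -1.0 q [-0.8   0.12  0.46  1.88 -0.05  1.17 -0.32] open 0.0551 F [-0.2 -0.2 -0.3] gf 0.0
dark (array([298.3,   8.6]), [284, 0, 30, 21, 517]) [0.4388 0.3243 0.028 ]
dark (array([253.1, 260.1]), [202, 237, 101, 34, 591]) [0.3741 0.0247 0.028 ]
dark (array([393.2, 259.5]), [378, 238, 66, 39, 480]) [0.5588 0.026  0.028 ]
white [383.7  10.4] ((383.0882568359375, 8.64705753326416), (33.469913482666016, 25.951311111450195), 14.03624439239502) [0.529  0.3174 0.05  ]
white [366.1  70. ] ((367.5, 70.5), (65.0, 13.0), 90.0) [0.5127 0.259  0.05  ]
white [135.1  72.5] ((133.20001220703125, 72.10000610351562), (52.323997497558594, 55.45449447631836), 26.56505012512207) [0.2615 0.2564 0.05  ]
white [219.5 135.2] ((210.61041259765625, 134.31298828125), (76.89063262939453, 61.76570129394531), 88.09085083007812) [0.3484 0.1891 0.05  ]
white [135.6 131.2] ((130.70001220703125, 130.90000915527344), (37.11872863769531, 58.58498001098633), 63.43495178222656) [0.2534 0.1936 0.05  ]
white [582.2 147.9] ((582.6034545898438, 147.89910888671875), (45.495845794677734, 82.10047149658203), 75.46554565429688) [0.7624 0.1751 0.05  ]
white [471.3 211.4] ((465.3076171875, 214.4615478515625), (50.04685592651367, 149.33335876464844), 70.34617614746094) [0.6443 0.099  0.05  ]
white [525.8 222. ] ((526.0, 221.5), (58.0, 25.0), -0.0) [0.7117 0.0857 0.05  ]
[0.898, -0.12, 1.042, -0.002, 0.003, -0.0] mm/row>= 4.4
```

Blobs (clipped at the picture's top) agree with bung L and pot L not having moved. Grasp bung L.

Emit:
{"name": "play_rows", "arguments": {
  "rows": [0.4,-0.05,0.2,0,0,0,0.89,-0.12,0.5,0,0,0,0.89,-0.12,0.8,0,0,0,0.89,-0.12,1,0,0,0,0.89,-0.12,1,0,0,0]
}}

```text
clock: 32.6
tool_pos: [0.4387, 0.3307, 0.0956]
tool_rot: [0.707, 0.708, -0.005, 0.001]
contact_force: [-0.3, -0.7, 0.2]
opening: 0.0551
grip_force: 0.0
```

Emit:
{"name": "play_rows", "arguments": {
  "rows": [0,0,0,0,0,0]
}}

```text
clock: 32.72
tool_pos: [0.4386, 0.33, 0.0964]
tool_rot: [0.707, 0.708, -0.005, 0.001]
contact_force: [-1.0, -0.3, 0.2]
opening: 0.0551
grip_force: 0.0
```

Run:
```python
from h import *
st(); rel([(.44,.332,.011,1.571)])
w=cam('wrist');I=robot.snapshot('wrist');v=hsv(I)[...,2];print(proj(w,(.44,.332,.022)));print([(b[0],b[1]) for b in blobs(v<35,300,6000)])
```

```text
t 32.73 tcp [0.4386 0.33   0.0964] yaw 1.572 tilt -0.9999 q [-0.94  0.48  0.31  1.92 -0.2   0.78 -0.52] open 0.0551 F [-1.  -0.3  0.2] gf 0.0
[0.013, 0.01, 0.427, -0.004, 0.006, 0.001] mm/row>= 1.4
[323.40726813 206.17140936]
[(array([320.2, 208.8]), [296, 181, 50, 50, 1513]), (array([256.4, 256.2]), [244, 237, 20, 32, 385]), (array([386.1, 256.7]), [379, 237, 20, 32, 371]), (array([496.3, 275. ]), [426, 238, 162, 95, 5251]), (array([ 14.1, 283.4]), [0, 269, 41, 32, 660]), (array([244.5, 312.8]), [238, 300, 17, 31, 348])]
```

Emit:
{"name": "play_rows", "arguments": {
  "rows": [0.01,0.01,0.2,0,0,0,0.01,0.01,0.42,0,0,0,0.01,0.01,0.425,0,0,0,0.01,0.01,0.425,0,0,0]
}}

```text
clock: 33.28
tool_pos: [0.444, 0.3343, 0.0168]
tool_rot: [0.707, 0.707, -0.0, 0.001]
contact_force: [1.2, -0.1, 0.5]
opening: 0.0553
grip_force: 0.0
```

Emit:
{"name": "play_rows", "arguments": {
  "rows": [0,0,0,0,0,0,0,0,0,0,0,0,0,0,0,0,0,0,0,0,0,0,0,0],
  "gripper": 0,
  "force": 20
}}

```text
clock: 33.78
tool_pos: [0.4426, 0.335, 0.0157]
tool_rot: [0.706, 0.708, -0.001, 0.0]
contact_force: [-1.1, -0.7, 7.7]
opening: 0.0338
grip_force: 20.3
```

Emit:
{"name": "play_rows", "arguments": {
  "rows": [0,0,-0.15,0,0,0,0,0,-0.4,0,0,0,0,0,-0.6,0,0,0,0,0,-0.6,0,0,0]
}}

```text
clock: 34.28
tool_pos: [0.4445, 0.3365, 0.1381]
tool_rot: [0.706, 0.708, 0.002, 0.001]
contact_force: [0.9, 0.3, -1.2]
opening: 0.0334
grip_force: 19.8
```

Run:
```python
from h import *
st(); rel([(.454,-.115,.13,1.571)])
w=cam('wrist',dict(tool_pos=np.array([.6421,-.1212,.0878]),tool_rot=np.array([.708,.706,-.001,0])))
print(onz(w,(30,107),.025))
```

```text
t 34.27 tcp [0.4445 0.3365 0.1381] yaw 1.573 tilt -1.0 q [-0.96  0.42  0.33  1.89 -0.18  0.86 -0.54] open 0.0334 F [ 0.9  0.3 -1.2] gf 19.824811697762925
[-2.258, 0.042, 0.037, 0.002, -0.001, 0.001] mm/row>= 7.2
[ 0.46618987 -0.05238029  0.025     ]
```

Emit:
{"name": "play_rows", "arguments": {
  "rows": [-0.95,0.02,0,0,0,0,-0.95,0.02,0,0,0,0,-0.95,0.02,0,0,0,0,-0.95,0.02,0,0,0,0]
}}

```text
clock: 34.78
tool_pos: [0.4457, 0.139, 0.1342]
tool_rot: [0.709, 0.705, -0.003, 0.0]
contact_force: [0.7, 0.9, -1.2]
opening: 0.0335
grip_force: 19.8
```

Emit:
{"name": "play_rows", "arguments": {
  "rows": [-0.95,0.02,0,0,0,0,-0.95,0.02,0,0,0,0,-0.95,0.02,0,0,0,0,-0.95,0.02,0,0,0,0]
}}

```text
clock: 35.28
tool_pos: [0.4507, -0.0498, 0.1353]
tool_rot: [0.709, 0.705, -0.003, 0.001]
contact_force: [0.1, 1.3, -0.5]
opening: 0.0337
grip_force: 19.8
```

Emit:
{"name": "play_rows", "arguments": {
  "rows": [-0.35,0,0,0,0,0,-0.35,0,0.1,0,0,0,-0.35,0,0.3,0,0,0,-0.35,0,0.4,0,0,0,-0.35,0,0.4,0,0,0]
}}

```text
clock: 35.9
tool_pos: [0.4496, -0.1138, 0.054]
tool_rot: [0.706, 0.708, -0.003, -0.002]
contact_force: [-0.5, -0.2, -0.2]
opening: 0.0337
grip_force: 19.8
```

Run:
```python
from h import *
st(); rel([(.454,-.115,.02,1.571)])
w=cam('wrist');I=robot.snapshot('wrist');cv2.imwrite('pics/w15.png',I);print(proj(w,(.454,-.053,.025)))
v=hsv(I)[...,2];print([(b[0],b[1]) for b in blobs(v<35,300,9000)])
```

```text
t 35.9 tcp [ 0.4496 -0.1138  0.054 ] yaw 1.575 tilt -1.0 q [-0.19  0.45  0.45  2.15 -0.33  0.61  0.5 ] open 0.0337 F [-0.5 -0.2 -0.2] gf 19.825435602106154
[-0.006, 0.023, 0.17, -0.004, 0.002, 0.002] mm/row>= 0.5
[329.51667802 122.23824794]
[(array([321.1, 245.4]), [272, 213, 99, 56, 4027]), (array([449.8, 279.5]), [389, 238, 150, 95, 4273])]
```

Emit:
{"name": "play_rows", "arguments": {
  "rows": [0,0.02,0.1,0,0,0,0,0.02,0.165,0,0,0,0,0.02,0.165,0,0,0]
}}

```text
clock: 36.33
tool_pos: [0.4546, -0.1152, 0.0226]
tool_rot: [0.706, 0.708, -0.002, -0.0]
contact_force: [-0.6, -0.0, -1.2]
opening: 0.0339
grip_force: 19.8
```

Emit:
{"name": "play_rows", "arguments": {
  "rows": [0,0,0,0,0,0,0,0,0,0,0,0,0,0,0,0,0,0],
  "gripper": 0.5
}}

```text
clock: 36.7
tool_pos: [0.4554, -0.1156, 0.0234]
tool_rot: [0.706, 0.708, -0.002, 0.001]
contact_force: [1.1, 0.4, -0.2]
opening: 0.0456
grip_force: 0.0
```

Emit:
{"name": "play_rows", "arguments": {
  "rows": [0,0,-0.2,0,0,0,0,0,-0.5,0,0,0,0,0,-0.65,0,0,0,0,0,-0.65,0,0,0]
}}

```text
clock: 37.2
tool_pos: [0.4574, -0.1154, 0.1554]
tool_rot: [0.706, 0.708, 0.0, 0.002]
contact_force: [0.2, 0.5, -0.1]
opening: 0.0457
grip_force: 0.0
```

Run:
```python
from h import *
st(); rel([(.46,.05,.2,1.571)]); rel([(.49,.2,.3,1.361)],(.46,.05,.2,1.571)); rel([(.53,.3235,.1,1.361)],(.49,.2,.3,1.361))
```

```text
t 37.2 tcp [ 0.4574 -0.1154  0.1554] yaw 1.573 tilt -1.0 q [-0.3   0.27  0.56  2.08 -0.19  0.83  0.38] open 0.0457 F [ 0.2  0.5 -0.1] gf 0.0
[0.826, 0.016, -0.225, 0.003, 0.002, 0.001] mm/row>= 2.7
[0.75, 0.15, -0.5, 0.0, 0.0, 0.14] mm/row>= 2.9
[0.646, 0.067, 1.0, 0.0, 0.0, 0.0] mm/row>= 3.8
```

Emit:
{"name": "play_rows", "arguments": {
  "rows": [0.82,0.02,-0.22,0,0,0,0.82,0.02,-0.22,0,0,0,0.82,0.02,-0.22,0,0,0,0.82,0.02,-0.22,0,0,0],
  "gripper": 0.65
}}

```text
clock: 37.7
tool_pos: [0.4588, 0.0531, 0.196]
tool_rot: [0.704, 0.71, -0.001, -0.0]
contact_force: [0.2, -0.5, -0.3]
opening: 0.06
grip_force: 0.0
```

Emit:
{"name": "play_rows", "arguments": {
  "rows": [0.75,0.15,-0.3,0,0,0.1,0.75,0.15,-0.5,0,0,0.14,0.75,0.15,-0.5,0,0,0.14,0.75,0.15,-0.5,0,0,0.14]
}}

```text
clock: 38.2
tool_pos: [0.4903, 0.2032, 0.2972]
tool_rot: [0.775, 0.632, 0.0, 0.001]
contact_force: [0.9, -0.8, -0.4]
opening: 0.0598
grip_force: 0.0
```

Emit:
{"name": "play_rows", "arguments": {
  "rows": [0,0,0,0,0,0]
}}

```text
clock: 38.33
tool_pos: [0.4884, 0.1974, 0.2942]
tool_rot: [0.777, 0.629, -0.003, 0.001]
contact_force: [0.3, -0.2, -0.5]
opening: 0.0598
grip_force: 0.0
```

Run:
```python
from seg import *
st();w=cam('wrist')
I=robot.snapshot('wrist');cv2.imwrite('pics/w16.png',I)
print(proj(w,(.53,.3235,.052)))
for b in seg(I)['white']: print('white',b[0],b[1],onz(w,b[0],.05).round(4))
rel([(.53,.3235,.1,1.361)])
```

```text
t 38.33 tcp [0.4884 0.1974 0.2942] yaw 1.362 tilt -1.0 q [-0.81  0.2   0.44  1.8  -0.09  1.17 -0.56] open 0.0598 F [ 0.3 -0.2 -0.5] gf 0.0
[335.35287574  41.94296115]
white [334.6  41.9] ((335.0, 42.0), (34.0, 36.0), 0.0) [0.5294 0.324  0.05  ]
white [ 80.5 203.4] ((76.49335479736328, 195.53579711914062), (56.85888671875, 22.043119430541992), 55.491477966308594) [0.1999 0.2136 0.05  ]
white [490.2 203.6] ((479.4454345703125, 208.10598754882812), (53.58689880371094, 167.7242431640625), 55.856414794921875) [0.674 0.113 0.05 ]
white [529.4 216.1] ((527.8541259765625, 216.9243621826172), (26.908857345581055, 66.75749206542969), 53.97262954711914) [0.7182 0.0878 0.05  ]
[0.669, 0.075, 0.966, -0.002, 0.004, -0.0] mm/row>= 3.8
```

Pot L is exactly where predicted and square to the tool.

Emit:
{"name": "play_rows", "arguments": {
  "rows": [0.3,0.03,0.2,0,0,0,0.66,0.07,0.5,0,0,0,0.66,0.07,0.8,0,0,0,0.66,0.07,0.95,0,0,0,0.66,0.07,0.95,0,0,0]
}}

```text
clock: 39.0
tool_pos: [0.5251, 0.3207, 0.0988]
tool_rot: [0.777, 0.629, -0.009, 0.001]
contact_force: [-0.2, -1.2, 0.8]
opening: 0.06
grip_force: 0.0
```

Emit:
{"name": "play_rows", "arguments": {
  "rows": [0,0,0.2,0,0,0,0,0,0.36,0,0,0,0,0,0.37,0,0,0,0,0,0.37,0,0,0]
}}

```text
clock: 39.5
tool_pos: [0.5311, 0.3243, 0.0338]
tool_rot: [0.777, 0.629, -0.0, 0.001]
contact_force: [0.2, -0.4, 0.3]
opening: 0.0599
grip_force: 0.0
```

Emit:
{"name": "play_rows", "arguments": {
  "rows": [0,0,0,0,0,0,0,0,0,0,0,0,0,0,0,0,0,0,0,0,0,0,0,0],
  "gripper": 0,
  "force": 20
}}

```text
clock: 40.0
tool_pos: [0.53, 0.3253, 0.0327]
tool_rot: [0.777, 0.63, -0.001, 0.001]
contact_force: [-1.3, 0.3, 6.5]
opening: 0.0417
grip_force: 20.0
```

Emit:
{"name": "play_rows", "arguments": {
  "rows": [0,0,-0.15,0,0,0,0,0,-0.4,0,0,0,0,0,-0.65,0,0,0,0,0,-0.65,0,0,0]
}}

```text
clock: 40.5
tool_pos: [0.5327, 0.3269, 0.1664]
tool_rot: [0.777, 0.63, 0.003, 0.001]
contact_force: [0.4, 0.1, -1.1]
opening: 0.0418
grip_force: 20.0
```

Run:
```python
from h import *
st(); rel([(.4259,-.2449,.16,1.439)])
```

```text
t 40.5 tcp [0.5327 0.3269 0.1664] yaw 1.363 tilt -1.0 q [-0.86  0.5   0.36  1.7  -0.21  0.97 -0.63] open 0.0418 F [ 0.4  0.1 -1.1] gf 19.97069388628006
[-2.908, 0.068, 0.023, 0.003, -0.002, -0.051] mm/row>= 9.3
```

Emit:
{"name": "play_rows", "arguments": {
  "rows": [-0.97,0.02,0,0,0,0,-0.97,0.02,0,0,0,0,-0.97,0.02,0,0,0,0,-0.97,0.02,0,0,0,0]
}}

```text
clock: 41.0
tool_pos: [0.4918, 0.1287, 0.1613]
tool_rot: [0.779, 0.627, -0.003, 0.001]
contact_force: [1.4, 0.7, -0.6]
opening: 0.0417
grip_force: 20.0
```

Emit:
{"name": "play_rows", "arguments": {
  "rows": [-0.97,0.02,0,0,0,0,-0.97,0.02,0,0,0,0,-0.97,0.02,0,0,0,0,-0.97,0.02,0,0,0,0]
}}

```text
clock: 41.5
tool_pos: [0.4561, -0.0602, 0.1625]
tool_rot: [0.779, 0.627, -0.002, 0.001]
contact_force: [0.4, 0.2, -0.8]
opening: 0.0416
grip_force: 20.0
```

Emit:
{"name": "play_rows", "arguments": {
  "rows": [-0.97,0.02,0,0,0,-0.05,-0.97,0.02,0,0,0,-0.05,-0.97,0.02,0,0,0,-0.05,-0.97,0.02,0.2,0,0,-0.05,-0.97,0.02,0.4,0,0,-0.05]
}}

```text
clock: 42.12
tool_pos: [0.4222, -0.2473, 0.0823]
tool_rot: [0.753, 0.658, -0.001, 0.001]
contact_force: [0.7, 0.5, -0.4]
opening: 0.0418
grip_force: 20.0
```

Run:
```python
from h import *
st(); rel([(.4259,-.2449,.055,1.439)])
I=robot.snapshot('wrist');cv2.imwrite('pics/w17.png',I)
```

```text
t 42.12 tcp [ 0.4222 -0.2473  0.0823] yaw 1.437 tilt -1.0 q [ 0.03  0.44  0.54  2.09 -0.34  0.7   0.65] open 0.0418 F [ 0.7  0.5 -0.4] gf 19.971866011619568
[0.015, 0.017, 0.137, -0.0, 0.002, -0.001] mm/row>= 0.4
```

View pics/w17.png

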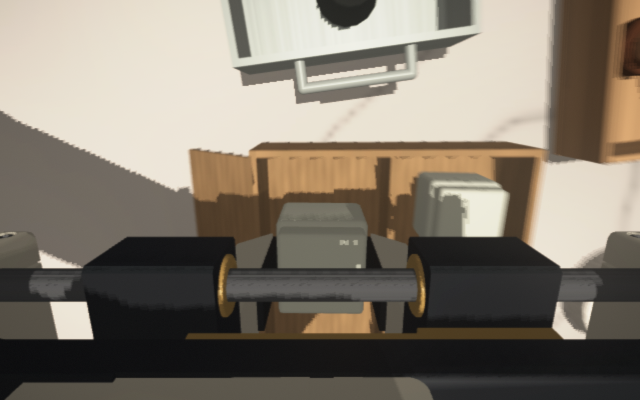

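Pot L sits squarely over its cell (wall 260, divider 380). Pot R is seated in the next cell at (460,205) and bung L is in the pan at (345,8).

Emit:
{"name": "play_rows", "arguments": {
  "rows": [0.015,0.01,0.1,0,0,0,0.015,0.01,0.13,0,0,0,0.015,0.01,0.13,0,0,0]
}}

```text
clock: 42.55
tool_pos: [0.4238, -0.2437, 0.0575]
tool_rot: [0.752, 0.659, -0.002, 0.0]
contact_force: [0.7, -0.3, -0.6]
opening: 0.042
grip_force: 20.0
```

Emit:
{"name": "play_rows", "arguments": {
  "rows": [0,0,0,0,0,0,0,0,0,0,0,0,0,0,0,0,0,0],
  "gripper": 0.6
}}

```text
clock: 42.92
tool_pos: [0.4238, -0.2445, 0.0579]
tool_rot: [0.752, 0.659, -0.001, 0.001]
contact_force: [0.1, 1.3, -0.5]
opening: 0.0548
grip_force: 0.0
```

Emit:
{"name": "play_rows", "arguments": {
  "rows": [0,0,-0.2,0,0,0,0,0,-0.5,0,0,0,0,0,-0.8,0,0,0,0,0,-1,0,0,0]
}}

```text
clock: 43.42
tool_pos: [0.4244, -0.2443, 0.2605]
tool_rot: [0.753, 0.658, -0.001, 0.002]
contact_force: [0.8, 0.5, -0.2]
opening: 0.0549
grip_force: 0.0
```

Emit:
{"name": "play_rows", "arguments": {
  "rows": [-0.5,0.1,-0.2,0,0,0,-0.9,0.3,-0.3,0,0,0,-0.9,0.3,-0.3,0,0,0,-0.9,0.3,-0.3,0,0,0],
  "gripper": 0
}}

```text
clock: 43.92
tool_pos: [0.4587, -0.4345, 0.3188]
tool_rot: [0.754, 0.657, -0.003, 0.002]
contact_force: [-0.5, -0.0, -0.2]
opening: 0.0196
grip_force: 0.0
```

Run:
```python
from h import *
st()
for n in('top','scene','wrist'): cv2.imwrite(f'pics/{n}6.png',robot.snapshot(n))
T=cv2.imread('pics/top6.png');S=cv2.imread('pics/scene6.png');W=cv2.imread('pics/wrist6.png')
r=lambda a,w,h:cv2.resize(a,(w,h),interpolation=cv2.INTER_CUBIC)
out=np.vstack([np.hstack([r(T[125:275,145:445],500,250),r(S[160:280,210:490],300,250)]),np.hstack([r(W[:240],640,240),np.zeros((240,160,3),np.uint8)])])
cv2.imwrite('pics/check.png',out)
```

```text
t 43.92 tcp [ 0.4587 -0.4345  0.3188] yaw 1.434 tilt -1.0 q [ 0.19  0.43  0.72  1.52 -0.29  1.29  0.81] open 0.0196 F [-0.5 -0.  -0.2] gf 0.0
```

View pics/check.png

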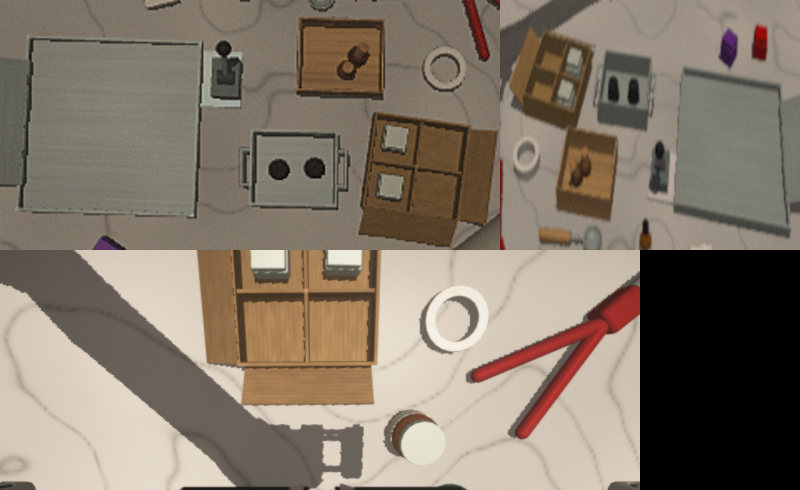

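The check picture shows the tray empty, two pots in two carton cells, two bungs in the pan, two stoppers in the box, and the bystanders in place. I check the stopper height and plan the lever pull.

Run:
```python
from seg import *
t=cam('top');s=cam('scene')
# stopper centres, mosaic -> picture
a=lambda x,y:(145+x*.6,125+y*.6)
b=lambda x,y:(210+(x-500)*280/300,160+y*120/250)
print([tri(t,a(357,53),s,b(585,160)),tri(t,a(346,70),s,b(577,179)), tri(t,a(357,53),s,b(577,179)),tri(t,a(346,70),s,b(585,160))])
print('lever ball',tri(t,a(224,48),s,b(660,147)))
rel([(.62,-.12,.25,1.571)]);rel([(.70,.04,.22,1.571),(.70,.04,.08,1.571)],(.62,-.12,.25,1.571))
```

```text
[(array([ 0.64994895, -0.17551243,  0.04554842]), np.float64(0.021963833872642464)), (array([ 0.63351808, -0.18315433, -0.01318914]), np.float64(0.02265443628273239)), (array([ 0.65796655, -0.18859361,  0.01173025]), np.float64(0.0015922492025854933)), (array([ 0.62570658, -0.17001966,  0.02130917]), np.float64(0.0012241006713183645))]
lever ball (array([0.64672705, 0.04220408, 0.09548742]), np.float64(0.002912036934815482))
[1.642, 0.592, 0.331, -0.002, 0.002, -0.089] mm/row>= 5.7
[0.8, 0.4, 0.15, 0.0, 0.0, 0.0] mm/row>= 2.9
[0.8, 0.4, 0.85, 0.0, 0.0, 0.0] mm/row>= 3.9
```

The stoppers lie at about 12–21 mm height, below the rim. Now the lever.

Emit:
{"name": "play_rows", "arguments": {
  "rows": [0.82,0.3,0.1,0,0,-0.05,0.82,0.3,0.1,0,0,-0.09,0.82,0.3,0.1,0,0,-0.09,0.82,0.3,0.1,0,0,-0.09]
}}

```text
clock: 44.58
tool_pos: [0.5432, -0.2663, 0.2958]
tool_rot: [0.702, 0.712, -0.0, -0.002]
contact_force: [-0.2, 0.5, -0.3]
opening: 0.0005
grip_force: 0.0
```

Emit:
{"name": "play_rows", "arguments": {
  "rows": [0.88,0.42,0.1,0,0,0,0.88,0.42,0.1,0,0,0,0.88,0.42,0.1,0,0,0,0.88,0.42,0.1,0,0,0]
}}

```text
clock: 45.08
tool_pos: [0.6249, -0.091, 0.2752]
tool_rot: [0.703, 0.712, -0.001, -0.002]
contact_force: [1.4, -0.1, -0.1]
opening: 0.0007
grip_force: 0.0
```

Run:
```python
from h import *
st();rel([(.70,.041,.22,1.571),(.70,.041,.08,1.571)])
```

```text
t 45.08 tcp [ 0.6249 -0.091   0.2752] yaw 1.583 tilt -1.0 q [-0.32  0.44  0.58  1.57 -0.25  1.21  0.32] open 0.0007 F [ 1.4 -0.1 -0.1] gf 0.0
[0.655, 0.385, 0.275, -0.003, -0.0, 0.008] mm/row>= 2.6
[0.655, 0.388, 0.975, -0.003, -0.0, 0.008] mm/row>= 4.0
```

Emit:
{"name": "play_rows", "arguments": {
  "rows": [0.655,0.39,0.1,0,0,0,0.655,0.39,0.1,0,0,0,0.655,0.39,0.1,0,0,0,0.655,0.39,0.3,0,0,0]
}}

```text
clock: 45.58
tool_pos: [0.7042, 0.0356, 0.2182]
tool_rot: [0.704, 0.71, 0.001, 0.002]
contact_force: [0.0, -0.2, -1.4]
opening: 0.0005
grip_force: 0.0
```

Emit:
{"name": "play_rows", "arguments": {
  "rows": [0,0,0.3,0,0,0,0,0,0.6,0,0,0,0,0,0.68,0,0,0,0,0,0.68,0,0,0]
}}

```text
clock: 46.08
tool_pos: [0.7011, 0.0308, 0.0801]
tool_rot: [0.706, 0.708, -0.002, 0.0]
contact_force: [0.1, -0.2, -0.7]
opening: 0.0007
grip_force: 0.0
```

Run:
```python
from h import *
st();rel([(.64,.041,.08,1.571)])
```

```text
t 46.08 tcp [0.7011 0.0308 0.0801] yaw 1.573 tilt -1.0 q [-0.39  0.76  0.47  1.53 -0.39  0.95  0.2 ] open 0.0007 F [ 0.1 -0.2 -0.7] gf 0.0
[0.052, -0.305, 0.001, -0.002, 0.002, 0.001] mm/row>= 1.0
```

Emit:
{"name": "play_rows", "arguments": {
  "rows": [0.05,-0.05,0,0,0,0,0.05,-0.15,0,0,0,0,0.05,-0.25,0,0,0,0,0.05,-0.35,0,0,0,0,0.05,-0.38,0,0,0,0]
}}

```text
clock: 46.7
tool_pos: [0.6265, 0.0424, 0.0834]
tool_rot: [0.706, 0.708, 0.0, 0.001]
contact_force: [1.0, 0.0, -0.3]
opening: 0.0002
grip_force: 0.4
```

Emit:
{"name": "play_rows", "arguments": {
  "rows": [0,-0.03,0,0,0,0,0,-0.06,0,0,0,0,0,-0.08,0,0,0,0,0,-0.08,0,0,0,0]
}}

```text
clock: 47.2
tool_pos: [0.6089, 0.0409, 0.0796]
tool_rot: [0.706, 0.708, -0.002, 0.0]
contact_force: [-0.8, 0.2, 0.9]
opening: 0.0004
grip_force: 0.0
```

Run:
```python
from h import *
st()
S=robot.snapshot('scene');cv2.imwrite('pics/s7.png',S);s=cam('scene')
print('run/stop pixel',proj(s,(.5765,.043,.095)),proj(s,(.65,.042,.095)))
v=hsv(S)[...,2];m=np.zeros_like(v,bool);m[200:245,345:375]=1
print([(b[0],b[1]) for b in blobs((v<50)&m,8)])
```

```text
t 47.2 tcp [0.6089 0.0409 0.0796] yaw 1.573 tilt -1.0 q [-0.47  0.62  0.48  1.78 -0.37  0.83  0.19] open 0.0004 F [-0.8  0.2  0.9] gf 0.0
run/stop pixel [361.12689671 214.55342242] [358.65048065 231.46894076]
[(array([359. , 211.2]), [345, 200, 28, 24, 514]), (array([357.8, 238.1]), [352, 232, 13, 13, 106])]
```

Emit:
{"name": "play_rows", "arguments": {
  "rows": [0,-0.02,0,0,0,0,0,-0.04,0,0,0,0,0,-0.04,0,0,0,0]
}}

```text
clock: 47.62
tool_pos: [0.6019, 0.0409, 0.0803]
tool_rot: [0.706, 0.708, -0.002, 0.001]
contact_force: [1.6, -0.0, -1.0]
opening: 0.0002
grip_force: 1.0
```

Emit:
{"name": "play_rows", "arguments": {
  "rows": [0,-0.02,0,0,0,0,0,-0.04,0,0,0,0,0,-0.04,0,0,0,0]
}}

```text
clock: 48.0
tool_pos: [0.6007, 0.0411, 0.0826]
tool_rot: [0.706, 0.708, 0.003, 0.006]
contact_force: [14.6, 0.0, -4.5]
opening: -0.0001
grip_force: 6.6
```

The stop is felt at 14.6 N. I back off, rise and verify.

Emit:
{"name": "play_rows", "arguments": {
  "rows": [0,0.2,0,0,0,0,0,0.45,0,0,0,0,0,0.45,-0.2,0,0,0,0,0.45,-0.5,0,0,0,0,0.45,-0.8,0,0,0]
}}

```text
clock: 48.62
tool_pos: [0.6829, 0.0416, 0.2406]
tool_rot: [0.706, 0.708, -0.003, -0.0]
contact_force: [0.7, 0.8, 1.0]
opening: 0.0002
grip_force: 0.0
```

Emit:
{"name": "play_rows", "arguments": {
  "rows": [-0.4,0,-0.2,0,0,0,-0.8,0,-0.3,0,0,0,-0.8,0,-0.3,0,0,0,-0.8,0,-0.3,0,0,0]
}}

```text
clock: 49.12
tool_pos: [0.683, -0.1252, 0.3023]
tool_rot: [0.709, 0.705, -0.003, 0.002]
contact_force: [-0.4, -0.0, -1.1]
opening: 0.0005
grip_force: 0.0
```

Run:
```python
from h import *
st()
t=cam('top');s=cam('scene')
p=[]
for n,c in(('top',t),('scene',s)):
    S=robot.snapshot(n);cv2.imwrite(f'pics/{n}8.png',S)
    a,b=proj(c,(.5765,.043,.095)),proj(c,(.65,.042,.095));print(n,a,b)
    v=hsv(S)[...,2];m=np.zeros_like(v,bool);x0,y0=np.minimum(a,b).astype(int)-8;x1,y1=np.maximum(a,b).astype(int)+8;m[y0:y1,x0:x1]=1
    print([(q[0],q[1]) for q in blobs((v<45)&m,8)])
```

```text
t 49.12 tcp [ 0.683  -0.1252  0.3023] yaw 1.564 tilt -1.0 q [-0.24  0.55  0.58  1.36 -0.29  1.32  0.35] open 0.0005 F [-0.4 -0.  -1.1] gf 0.0
top [277.98451955 178.79943815] [278.99284808 152.71662739]
[(array([274.8, 180.1]), [273, 177, 5, 7, 16])]
scene [361.12689671 214.55342242] [358.65048065 231.46894076]
[(array([361.2, 214. ]), [359, 211, 6, 7, 33])]
```

The lever ball is back at its initial pixel (361,214). I compare the containers with the earlier picture, then hand in.

Run:
```python
from h import *
c=robot.snapshot('scene');a=cv2.imread('pics/scene6.png').astype(int)
d=np.abs(c.astype(int)-a).max(2)
n=[int((d[y0:y1,x0:x1]>60).sum()) for x0,y0,x1,y1 in((225,175,300,222),(300,183,356,222),(262,222,322,264))];print('changed px carton,pan,box',n)
print(robot.close_job())
```

```text
changed px carton,pan,box [400, 137, 377]
the job is handed in; nothing more can be done
None
```

The job is handed in: two pots are in the carton, two bungs in the pan and two stoppers in the wooden box, with the lever stopped first and pulled back to running at the end; the last before/after comparison of the containers showed changed pixels I put down to the arm's shadow without looking, and no verdict came back.

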